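# Wipe the V-nest and press the lens barrel into it

## Robot

A 7-joint arm with a two-finger parallel gripper is mounted at the origin on a cart in front of the work surface, level with it; the furniture and walls round the work are solid. World frame = base frame: x ahead of the robot, y to its left, z up, the work surface at z = 0. Lengths are in m, angles in rad, forces in N, time in s.
With the tool pointing down it reaches from about 0.425 to 0.925 m from the base axis. Payload 6.8 kg.
Tool frame: the origin (TCP) lies midway between the tips of the shut fingers; the grasp point (between the pads) lies r.tcp_to_grasp behind it (r.tcp_to_grasp is the distance from the TCP to the grasp point, in m); x points along the fingers, y is the direction in which the jaws open and shut, and the axes are right-handed (so a half turn about x gives the same grasp; the last joint's range is limited). The gripper opens to 85 mm and grips with 20 to 120 N. Pads are 22 mm wide; open, the fingers measure 114 mm over their backs; the gripper's body (76 mm by 85 mm) begins 54 mm behind the grasp point. The pads swing forward as they close: fully open they stand 13 mm farther back than shut.
Start: joints at [-0.108, 0.477, 0.022, 1.555, -0.011, 1.109, -0.083], TCP at [0.675, 0, 0.194] pointing down, gripper open.
Joint ranges: [-2.96, 2.96], [-0.34, 2.1], [-1.41, 1.46], [0.24, 2.44], [-1.37, 4.51], [0.17, 1.92], [-2.96, 2.96]. Speed limits (rad/s): [2.39, 2.39, 3.14, 3.14, 3.14, 3.14, 3.14].

## Interface

Orientations are given as a rotation vector (axis times angle).
In Python, from bench import r, grab_frame, search_frame, cut_out, pinpoint gives the robot as it stands. The module is installed in compiled form; this text tells all that it offers.
- The arm moves only by the tool apply_moves, never from a script. Its argument "commands" is a list of rows, each a list of 7 numbers: the finger opening in mm, from 0 to 85.4, then the shift along the tool's x, y, z in mm, then the turn, a rotation vector about the tool's x, y, z in rad. A call has 1 to 20 rows; each row is the pose to reach, as a shift and turn from the pose commanded when the call began, along the tool's axes at that moment; what a row does not reach only later rows make up. A row lasts 1/10 s, in which the tool goes at most 50 mm and 8.59 degrees, less where a joint would pass 70% of its speed; a pose out of reach is approached as far as the arm can. A call with a gripper value outside its range is refused whole. The fingers move at their own pace and stop on an object; "force" is the grip in N (left out, the last holds). Time passes only in rows, so rows that repeat a pose let the fingers close. It gives the time, the measured TCP pose, the force and the opening at its end, in the units of the state.
- r.get_obs(): the state, without advancing time (a new reading comes with each control period).
- grab_frame(name): name is "scene" or "side" or "wrist"; returns a dict with "pixels" (420x560x3 uint8, red, green, blue), "mtx" (3x3 intrinsics, pixels), "position" and "rotation" of the camera in the world; the wrist camera has in their place "T_tool_cam" (4x4, takes a point from camera to tool coordinates, whose origin is the TCP and whose axes are the tool frame's). Camera axes: x right, y down, z forward; pixel columns grow to the right and rows downward; lengths in m; the calibration is good to about 2 mm. The wrist camera is an equidistant fisheye: a pixel r from the principal point sees the ray r / f radians off the axis. A picture is of the moment at which its call begins: read the wrist's pose just before it. There is no depth.
- r.hand_in(): hands the job in, once; it reports no verdict.
Trained networks look in the newest picture that a camera, given by its name, has taken for a name from the list of things; names that differ only in an ending like _2 or _b are one class to them, and where a whole thing is asked for, a point or a joint stands for the part that bears it (a point fixed in the world has none). Each returns a list of dicts, best first, with "confidence" (0 to 1); they miss things now and then, are a little off and sometimes report something else, mostly with a low value. They report only what shows in the picture. A call takes as long as a camera call. They do not tell look-alikes from the thing itself.
- search_frame(label, camera): "point" ([column, row] as shares, 0 to 1, of the picture: columns of its width, rows of its height, amid what is visible of it).
- cut_out(label, camera): "pixels" (420x560 bool, what is visible of it) and "point" ([column, row] as shares, 0 to 1, of the picture: columns of its width, rows of its height, amid what is visible of it).
- pinpoint(label, camera): "point" ([column, row] as shares, 0 to 1, of the picture: columns of its width, rows of its height: a listed point, or the origin of a listed thing).
The state is a dict: "clock": time; "joints": joint angles; "qvel": joint speeds; "tau": joint torques, N m; "tcp_pos": TCP position; "orientation": TCP orientation; "contact_force": force on the tool from outside, world axes, zero at the start; "moment": the same for the moment, N m; "grip_width": finger opening in m.
Only numpy, scipy, OpenCV 4.12 (cv2) and the standard library are available. Lean on these libraries where they do the work, as an engineer would, in place of code of your own. Each camera call takes 0.05 s, during which the arm holds its last target.

## Task

Wipe the V groove of the alignment fixture clean: pull the red wiper knob fully out along its rail towards you until it stops, then push it fully home again. After that take the lens barrel from its white saddle, lay it lengthwise in the V groove bearing on both flanks with neither end overhanging, and press it straight down until the sprung V-nest has sunk to about the middle of its 12 mm travel, never driving it onto its bottom stop. Finish while still holding the barrel pressed there, with the brown and the clear bottle nearby left standing where they are.

Things in the scene. Friction and masses are not known exactly. Their poses are not given: they have to be found in the camera images.
- fixture: Blue alignment fixture, fixed. Origin on the bench under the middle of the V groove; x along the groove, away from the robot (within 0.35 rad), y to the rail. Base plate 12 mm thick, 90 x 66 mm; rail plate x -55 to 95, y 67 to 103 mm, end stops 32 mm high. V-nest in the middle 60 mm long, 33 mm wide, edges 49 mm above the bench when up; beside it only base plate up to the rail plate.
- seat (a point): Point on the moving V-nest where the barrel's centre lies when seated mid-groove: 59.5 mm above the bench with the nest up, sinking with it. x along the groove, z up. The 90-degree V's faces reach 14.5 mm to either side, so a seated barrel (36 mm wide) overhangs them sideways; its widest line is 11 mm above the nest's edges. A sideways push while pressing can lift the barrel off one flank.
- nest (a joint): How far the sprung V-nest is pressed down, m: 0 up (rest, also with the lens lying in it), 0.012 on its bottom stop. The spring pushes up with about 4 N at 0 and 0.7 N more per mm; pressing to the middle takes about 5 to 6 N on top of the barrel's weight. Its two flank faces are nest_c0 (rail side) and nest_c1.
- wiper (a joint): Wiper slide, m: 0 home (far end, wiper pad clear of the groove), 0.084 fully out (near end), with solid stops at both ends. It moves along the fixture's -x. A friction catch of about 2.5 N holds it wherever it is left. It starts home.
- wiper_knob (a point): Centre of the upright red knob, 20 mm diameter, 38 to 64 mm above the bench (this point 51 mm); pinch from above. On a black carriage (top 31 mm) at fixture y = 85 mm, x = 76 mm home, -8 mm out. 34 mm to its -x side an arm, 8 mm wide, top 59 mm, carries the felt pad over the groove (fixture x = 42 mm home, -42 mm out). x is the fixture's x.
- saddle: White plastic saddle, fixed to the bench, base 70 x 50 x 6 mm, origin on the bench under its middle, x along its own V groove; holds the lens barrel at the start. Its V supports are 33 mm wide and their upper edges are 28.5 mm above the bench.
- lens: Dark grey lens barrel with two brass rings and glass ends: a cylinder of 36 mm diameter, 44 mm long, 0.1 to 0.21 kg. Origin at its centre, x along its axis (either way round is fine in the nest); y and z turn as it rolls. It lies in the saddle, along the saddle's x, with its centre 39.5 mm above the bench; grip it from above across its diameter.
- amber_bottle: Brown stoppered reagent bottle, 43 mm diameter, 94 mm tall, a bystander; origin under its middle.
- glass_bottle: Clear stoppered reagent bottle, 43 mm diameter, 90 mm tall, a bystander; origin under its middle.
Not all that is in view belongs to the job. Leave any green look-alike of the fixture alone. What is meant by the lens is not turquoise, and is the smaller of those in its own colour.

How it is judged:
By the outcome, as a careful person would: the job done as asked, in the order asked, and still so for the second after the job is handed in, while the arm keeps its last pose, push and grip.
It also fails if it takes over 58 s, if anything falls off the work surface, if the arm or the gripper's body presses on something with over 40 N, if the wrist force passes 120 N, or if a joint passes its speed limit or range.

## Working session

There is one attempt and no reset: what is moved stays moved. The work goes in short steps, Python scripts to look and compute and a tool call to move; the robot and the scene stay as the last step left them, time stands still between calls to the robot, and variables do not carry over. Pictures are saved under pics/ and viewed, and the job is handed in when it is done.

Besides the shell and the picture viewer there is one more tool, called after "Emit:" as name([rows], argument=value, ...), one row to a line, values as JSON. apply_moves: Moves the arm, as the interface text tells. Its arguments: {"type":"object","properties":{"commands":{"type":"array"},"force":{"type":"number"}},"required":["commands"]}

```bash
mkdir -p pics; ls; cat > h.py <<'E'
import numpy as np, cv2, json
from bench import r, grab_frame, search_frame, cut_out, pinpoint
from scipy.spatial.transform import Rotation as R
def save(n,im,roi=None,s=1):
    if roi: im=im[roi[1]:roi[3],roi[0]:roi[2]]
    im=cv2.resize(im,None,fx=s,fy=s,interpolation=cv2.INTER_CUBIC)
    cv2.imwrite('pics/'+n+'.png',im[:,:,::-1])
E
python3 - <<'E'
from h import *
o=r.get_obs(); print(o, r.tcp_to_grasp)
for c in ['scene','side','wrist']:
    o=r.get_obs(); f=grab_frame(c); save(c+'0',f['pixels'])
    np.savez('pics/'+c+'0.npz',**{k:v for k,v in f.items()},tp=o['tcp_pos'],to=o['orientation'])
    print(c,{k:np.round(v,4).tolist() for k,v in f.items() if k!='pixels'})
    for l in ['fixture','saddle','lens','wiper_knob','seat','amber_bottle','glass_bottle']:
        print(l,[(np.round(np.array(d['point'])*[560,420],1).tolist(),round(d['confidence'],2)) for d in pinpoint(l,c)])
E
```

```text
pics
{'clock': 0.0, 'joints': array([-0.10810722,  0.47776105,  0.02235037,  1.55645843, -0.01147433,
        1.10927191, -0.08312782]), 'qvel': array([ 0.00261359,  0.00163556,  0.00150229, -0.00010616, -0.00016693,
        0.00080024,  0.00043988]), 'tau': array([-5.45967814e-04, -5.96443820e+01,  1.60769675e+00, -2.81194621e+01,
        1.24063640e-02,  9.39900521e-03,  2.20753498e-05]), 'tcp_pos': array([ 6.74348965e-01, -2.95853585e-05,  1.92549217e-01]), 'orientation': array([ 1.20824676,  1.21038291, -1.21057056]), 'contact_force': array([0.03712181, 0.31554316, 0.38007772]), 'moment': array([ 0.04995473, -0.05348548,  0.00015343]), 'grip_width': 0.08572777950196757} 0.0187
scene {'mtx': [[461.1777, 0.0, 282.5538], [0.0, 461.1777, 210.1595], [0.0, 0.0, 1.0]], 'position': [-0.027, -0.8768, 0.6101], 'rotation': [-1.9691, 0.5127, -0.3336]}
fixture [([319.6, 269.6], 0.88), ([200.3, 225.2], 0.8)]
saddle [([266.5, 221.0], 0.48)]
lens [([262.2, 194.9], 0.63), ([269.0, 239.7], 0.6), ([268.3, 208.7], 0.53)]
wiper_knob [([322.3, 229.1], 0.88), ([203.2, 193.0], 0.65)]
seat [([320.0, 251.
[... 414 characters left out ...]
1), ([209.1, 266.4], 0.56)]
wiper_knob [([255.6, 323.7], 0.86)]
seat [([326.0, 158.2], 0.85), ([317.4, 297.0], 0.61)]
amber_bottle [([153.0, 295.7], 0.8)]
glass_bottle [([186.8, 201.0], 0.98)]
wrist {'mtx': [[325.1923, 0.0, 277.121], [0.0, 325.1923, 207.5681], [0.0, 0.0, 1.0]], 'T_tool_cam': [[-0.0018, -0.2882, 0.9576, -0.1803], [1.0, -0.0001, 0.0018, -0.0001], [-0.0004, 0.9576, 0.2882, -0.073], [0.0, 0.0, 0.0, 1.0]]}
fixture [([39.4, 9.1], 0.72), ([156.4, 260.9], 0.69)]
saddle [([141.2, 40.0], 0.88)]
lens [([105.3, 122.8], 0.77), ([133.4, 32.4], 0.63)]
wiper_knob [([182.3, 199.9], 0.61)]
seat [([145.1, 285.7], 0.62), ([134.4, 31.3], 0.18)]
amber_bottle []
glass_bottle [([319.7, 56.4], 0.8)]
```

View pics/scene0.png

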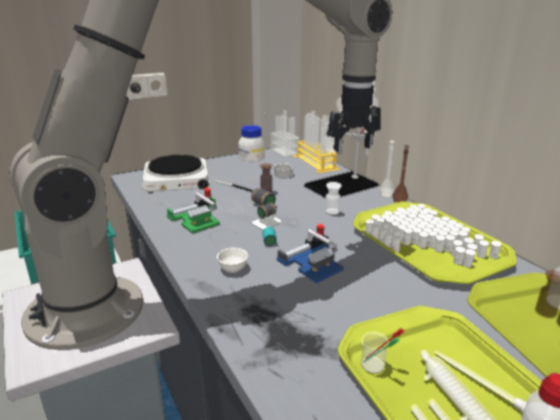

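View pics/side0.png

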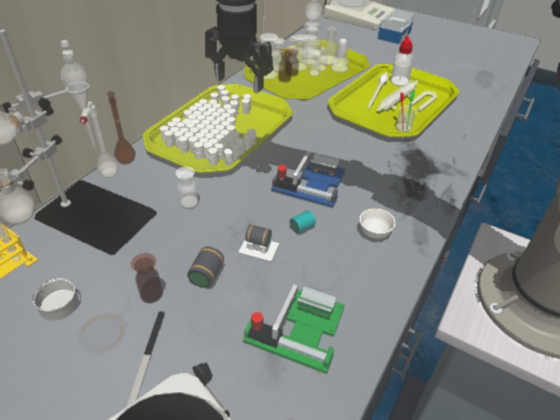

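View pics/wrist0.png

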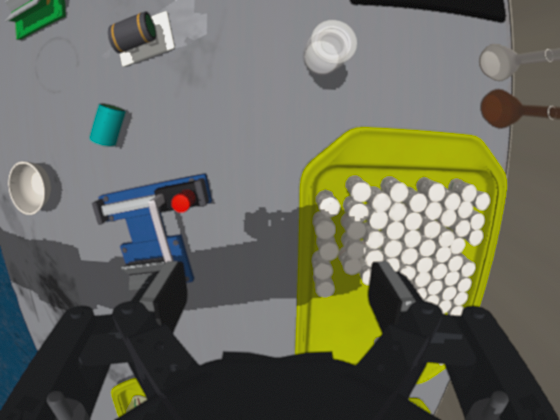

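In the scene camera, the blue fixture is at (320,262) with its red knob at (320,229), and the green look-alike is at (200,215). The lens candidates, all in the side view, are:
- Small grey barrel on the white saddle (259,236)
- Larger grey barrel beside it (206,267)
- Turquoise one (302,220)

The small one on the saddle fits the description. Next I'll triangulate and crop to confirm.

```bash
cat >> h.py <<'E'
def rotm(v):
    v=np.array(v); return v if v.shape==(3,3) else R.from_rotvec(v).as_matrix()
def ray(f,px,tp=None,to=None):
    K=f['mtx']; d=np.array([(px[0]-K[0,2])/K[0,0],(px[1]-K[1,2])/K[1,1]])
    if 'T_tool_cam' in f:
        th=np.hypot(*d); v=np.r_[d/th*np.sin(th),np.cos(th)]
        T=f['T_tool_cam']; M=rotm(to); return M@T[:3,3]+tp, M@T[:3,:3]@v
    v=np.r_[d,1]; v/=np.linalg.norm(v); return f['position'],rotm(f['rotation'])@v
def tri(rays):
    A=np.zeros((3,3));b=np.zeros(3)
    for p,d in rays:
        P=np.eye(3)-np.outer(d,d);A+=P;b+=P@p
    x=np.linalg.solve(A,b); return x,[np.linalg.norm((np.eye(3)-np.outer(d,d))@(x-p))*1000 for p,d in rays]
def atz(ry,z):
    p,d=ry; return p+d*(z-p[2])/d[2]
def proj(f,X,tp=None,to=None):
    K=f['mtx']
    if 'T_tool_cam' in f:
        T=f['T_tool_cam'];M=rotm(to); x=T[:3,:3].T@(M.T@(np.array(X)-tp)-T[:3,3])
        n=np.hypot(x[0],x[1]); th=np.arctan2(n,x[2]); return K[:2,2]+K[0,0]*th*x[:2]/n
    x=rotm(f['rotation']).T@(np.array(X)-f['position']); return K[:2,2]+K[0,0]*x[:2]/x[2]
def fx(o,yaw,P): 
    c,s=np.cos(yaw),np.sin(yaw); return np.array([o[0]+c*P[0]-s*P[1],o[1]+s*P[0]+c*P[1],P[2]])
E
python3 - <<'E'
from h import *
S={c:dict(np.load('pics/%s0.npz'%c)) for c in ['scene','side','wrist']}
w=S['wrist'];tp,to=w['tp'],w['to'];print(np.round(rotm(to),2).tolist())
pts={'fix':[(319.6,269.6),(324.4,178.3),(156.4,260.9),0],'seat':[(320,251.6),(326,158.2),(145.1,285.7),.0595],'knob':[(322.3,229.1),None,(182.3,199.9),.051],
'saddle':[(266.5,221),(260.9,247.9),(141.2,40),0],'lens':[(268.3,208.7),(259.2,233.7),(133.4,32.4),.0395],'amber':[(265.3,190.9),(153,295.7),None,0],'glass':[(333.4,212.8),(186.8,201),(319.7,56.4),0]}
for k,v in pts.items():
    rs=[ray(S[c],v[i],tp,to) for i,c in enumerate(S) if v[i]]
    x,e=tri(rs); print(k,np.round(x,4),np.round(e,1),[np.round(atz(q,v[3])[:2],4).tolist() for q in rs])
save('w_crop0',w['pixels'],(60,0,260,300),2); save('s_crop0',S['side']['pixels'],(140,130,360,310),3.3)
E
```

```text
[[0.0, 1.0, -0.0], [0.0, -0.0, -1.0], [-1.0, 0.0, -0.0]]
fix [ 0.5128 -0.1106  0.0008] [3.6 5.3 3.4] [[0.5178, -0.1047], [0.508, -0.1056], [0.5139, -0.1141]]
seat [ 0.514  -0.1155  0.055 ] [4.5 2.9 6. ] [[0.5079, -0.1168], [0.5098, -0.1055], [0.5194, -0.1181]]
knob [ 0.5786 -0.0165  0.0543] [2.9 2.9] [[0.5842, -0.0135], [0.5752, -0.0156]]
saddle [0.5153 0.1692 0.0065] [3.  3.1 1.3] [[0.5253, 0.1849], [0.5152, 0.1664], [0.5132, 0.1696]]
lens [0.5211 0.1688 0.0443] [3.2 3.8 1.5] [[0.5302, 0.1826], [0.5193, 0.1665], [0.5205, 0.1697]]
amber [0.6193 0.3751 0.003 ] [1.5 1.5] [[0.6247, 0.3829], [0.6195, 0.3742]]
glass [0.7276 0.1381 0.0016] [2.3 3.8 4. ] [[0.7283, 0.1365], [0.7335, 0.1359], [0.7238, 0.1392]]
```

View pics/s_crop0.png

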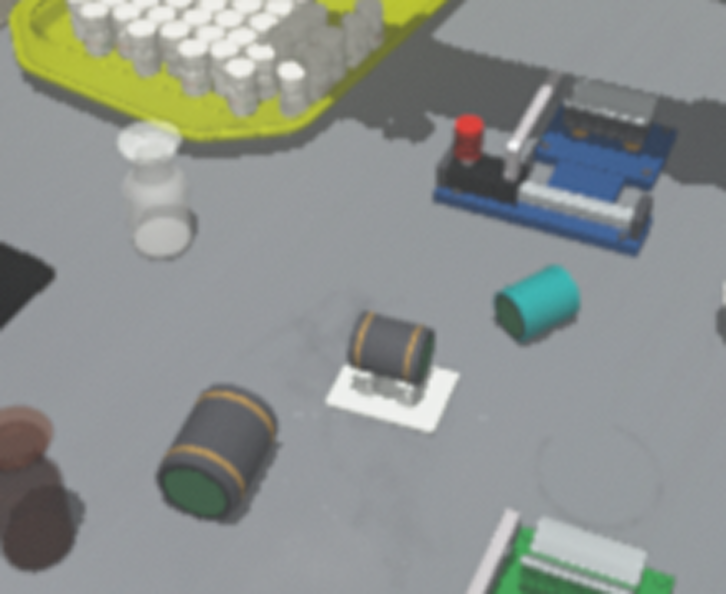

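View pics/w_crop0.png

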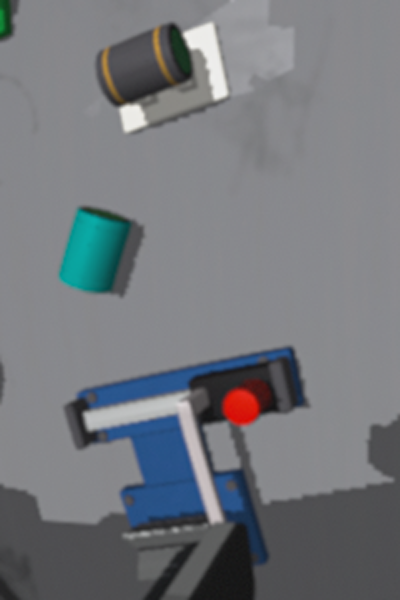

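```bash
python3 - <<'E'
from h import *
from scipy.optimize import least_squares
S={c:dict(np.load('pics/%s0.npz'%c)) for c in ['scene','side','wrist']}
w=S['wrist'];tp,to=w['tp'],w['to']
# corners in wrist
obs=[('wrist',(100,196),(-.055,.103,.012)),('wrist',(206,174),(.095,.103,.012)),('wrist',(182.3,199.9),(.076,.085,.051)),('scene',(322.3,229.1),(.076,.085,.051)),
('side',(140+435/3.3,130+200/3.3),(.095,.103,.006)),('side',(140+638/3.3,130+250/3.3),(-.055,.103,.006)),('side',(140+469/3.3,130+138/3.3),(.076,.085,.053)),('side',(326,158.2),(0,0,.0595)),('scene',(320,251.6),(0,0,.0595))]
f=lambda p:np.concatenate([proj(S[c],fx(p[:2],p[2],P),tp,to)-px for c,px,P in obs])
s=least_squares(f,[.513,-.113,.17],loss='soft_l1'); print(s.x); print(np.round(s.fun.reshape(-1,2),1).tolist())
p=s.x
print('knob',fx(p[:2],p[2],(.076,.085,.051)),'seat',fx(p[:2],p[2],(0,0,.0595)))
# lens axis from cutouts of wrist
q=[(60+60,0+81/1),] 
for a in [((60+112/2),(100/2)),((60+185/2),(75/2))]: pass
e1=atz(ray(w,(60+110/2,78/2),tp,to),.0395+.0);e2=atz(ray(w,(60+178/2,52/2),tp,to),.0395)
d=e2-e1;print('lens yaw',np.arctan2(d[1],d[0]),e1,e2)
E
```

```text
[ 0.51455786 -0.11252709  0.16308781]
[[-3.9, -0.4], [-2.0, -0.1], [0.6, 0.6], [-2.1, 1.2], [-1.0, -1.4], [-0.4, 0.9], [-0.2, -0.9], [-0.5, -2.2], [1.4, -1.5]]
knob [ 0.5757483  -0.01631519  0.051     ] seat [ 0.51455786 -0.11252709  0.0595    ]
lens yaw 0.2078981656755655 [0.49759525 0.16562041 0.0395    ] [0.53905704 0.17436661 0.0395    ]
```

Emit:
apply_moves([
  [50,10,-30,5,0.14,0,0],
  [50,20,-60,10,0.28,0,0],
  [50,35,-98,16,0.42,0,0],
  [50,50,-98,16,0.56,0,0],
  [50,50,-98,16,0.7,0,0],
  [50,50,-98,16,0.84,0,0],
  [50,50,-98,16,0.98,0,0],
  [50,50,-98,16,1.12,0,0],
  [50,50,-98,16,1.26,0,0],
  [50,50,-98,16,1.408,0,0],
  [50,50,-98,16,1.408,0,0],
  [50,50,-98,16,1.408,0,0],
], force=40)

```text
clock: 2.4
tcp_pos: [0.5771, -0.0158, 0.1436]
orientation: [2.134, 0.178, -2.134]
contact_force: [-0.6, -0.6, 0.1]
grip_width: 0.05
```

```bash
cat >> h.py <<'E'
def snap(c,n,labels=(),roi=None,s=1):
    o=r.get_obs(); f=grab_frame(c); save(n,f['pixels'],roi,s)
    np.savez('pics/'+n+'.npz',**f,tp=o['tcp_pos'],to=o['orientation'])
    f['tp'],f['to']=o['tcp_pos'],o['orientation']
    for l in labels: print(c,l,[(np.round(np.array(d['point'])*[560,420],1).tolist(),round(d['confidence'],2)) for d in pinpoint(l,c)])
    return f
E
python3 - <<'E'
from h import *
o=r.get_obs();print(o['clock'],o['tcp_pos'],np.round(rotm(o['orientation']),3).tolist(),o['grip_width'],o['contact_force'])
f=snap('wrist','w1',['fixture','wiper_knob','seat','lens','saddle'],s=1.4)
for P in [(0,0,.0595),(.076,.085,.051),(.095,.103,.012),(-.055,.103,.012),(-.055,.067,.012),(.03,.0165,.049),(.03,-.0165,.049),(-.03,.0165,.049)]:
    print(P,np.round(proj(f,fx((.5146,-.1125),.163,P),f['tp'],f['to'])*1.4,0))
E
```

```text
2.4 [ 0.57705475 -0.01584012  0.14355142] [[0.0, 0.166, -0.986], [-0.0, -0.986, -0.166], [-1.0, 0.0, -0.0]] 0.04999535511127295 [-0.56472989 -0.55272607  0.10845026]
wrist fixture [([351.9, 252.4], 0.78), ([70.1, 312.7], 0.62)]
wrist wiper_knob [([277.3, 200.6], 0.83)]
wrist seat [([368.3, 280.3], 0.75), ([44.7, 337.5], 0.6)]
wrist lens [([182.3, 266.5], 0.85), ([92.9, 220.8], 0.63), ([22.2, 162.2], 0.6)]
wrist saddle [([110.2, 212.0], 0.7)]
(0, 0, 0.0595) [512. 392.]
(0.076, 0.085, 0.051) [388. 280.]
(0.095, 0.103, 0.012) [362. 239.]
(-0.055, 0.103, 0.012) [365. 423.]
(-0.055, 0.067, 0.012) [409. 424.]
(0.03, 0.0165, 0.049) [490. 346.]
(0.03, -0.0165, 0.049) [536. 345.]
(-0.03, 0.0165, 0.049) [482. 421.]
```

View pics/w1.png

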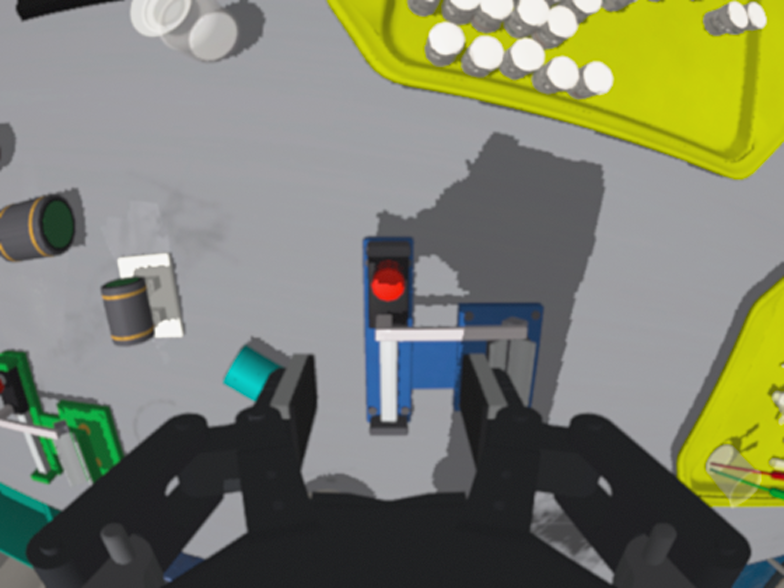

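Everything lines up: the knob is at (388,281) against a predicted (388,280). I'll descend and pinch it.

Emit:
apply_moves([
  [50,35,0,1,0,0,0],
  [50,65,0,1,0,0,0],
  [50,90,0,1,0,0,0],
  [50,106,0,1,0,0,0],
  [50,106,0,1,0,0,0],
  [18,106,0,1,0,0,0],
  [15,106,0,1,0,0,0],
  [15,106,0,1,0,0,0],
  [15,106,0,1,0,0,0],
  [15,106,0,1,0,0,0],
], force=40)

```text
clock: 3.7
tcp_pos: [0.5764, -0.0161, 0.038]
orientation: [2.138, 0.174, -2.136]
contact_force: [0.7, 0.2, -0.2]
grip_width: 0.0153
```

```bash
python3 - <<'E'
from h import *
o=r.get_obs();print(o['clock'],o['tcp_pos'],o['grip_width'],o['contact_force'])
f=snap('side','s2',['wiper_knob'],(200,120,380,230),4)
E
```

```text
3.7 [ 0.57635146 -0.01609647  0.03803571] 0.01525930234985958 [ 0.70872584  0.19699857 -0.24537483]
side wiper_knob [([281.0, 173.4], 0.91), ([259.9, 319.6], 0.9)]
```

View pics/s2.png

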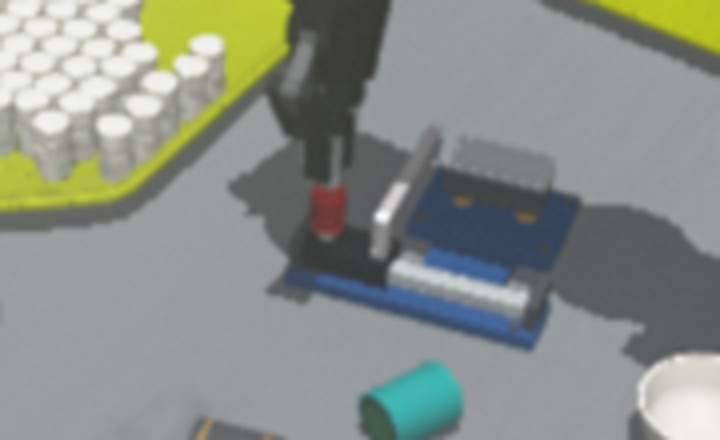

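```bash
python3 - <<'E'
from h import *
f=dict(np.load('pics/s2.npz'))
o=r.get_obs();M=rotm(o['orientation'])
for n,P in [('tcp',o['tcp_pos']),('grasp',o['tcp_pos']-M[:,0]*.0187),('fin+',o['tcp_pos']-M[:,1]*.01),('fin-',o['tcp_pos']+M[:,1]*.01),('knob',fx((.5146,-.1125),.163,(.076,.085,.051)))]:
    print(n,((proj(f,P)-[200,120])*4).round(0))
snap('wrist','w2',s=1.4);snap('scene','c2',(),(260,170,380,290),5)
E
```

```text
tcp [326. 224.]
grasp [327. 199.]
fin+ [319. 235.]
fin- [332. 214.]
knob [327. 206.]
```

View pics/w2.png

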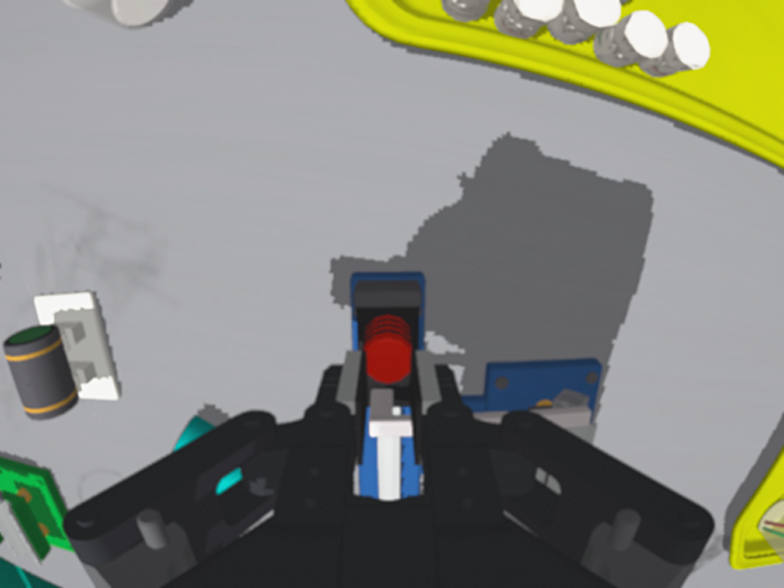

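View pics/c2.png

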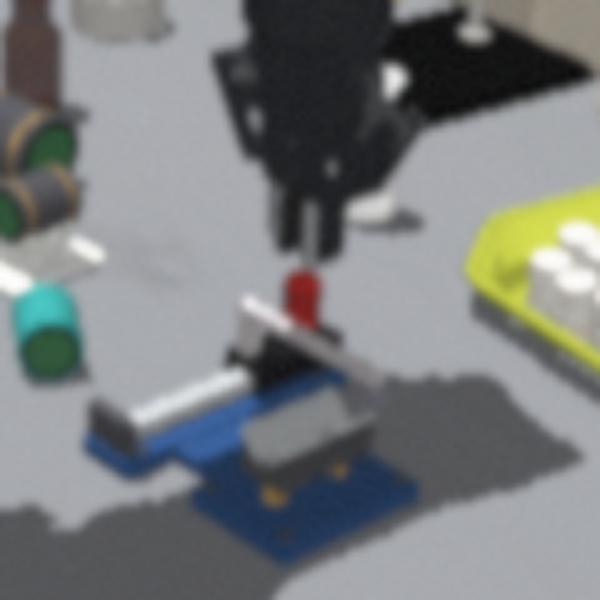

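```bash
python3 - <<'E'
from h import *
o=r.get_obs();M=rotm(o['orientation']);print(o['clock'],o['tcp_pos'],o['grip_width'],o['joints'])
f=dict(np.load('pics/c2.npz'));w=dict(np.load('pics/w2.npz'))
for n,P in [('tcp',o['tcp_pos']),('grasp',o['tcp_pos']-M[:,0]*.0187),('gr+40',o['tcp_pos']-M[:,0]*.04),('gr+60',o['tcp_pos']-M[:,0]*.06),('knob',fx((.5146,-.1125),.163,(.076,.085,.051))),('knobtop',fx((.5146,-.1125),.163,(.076,.085,.064)))]:
    print(n,((proj(f,P)-[260,170])*5).round(0),(proj(w,P,w['tp'],w['to'])*1.4).round(0))
s=dict(np.load('pics/side0.npz'));c=dict(np.load('pics/scene0.npz'))
# start pose check: fingers tips at start
save('c0g',c['pixels'],(310,80,400,180),6)
for z in [0,.0187,.04,.06]: print(z,((proj(c,c['tp']+[0,0,z])-[310,80])*6).round())
E
```

```text
3.9 [ 0.57606769 -0.0161011   0.0376106 ] 0.014922006537189496 [-0.28339282  0.52216409  0.26443565  1.93465486 -0.20149022  0.7098803
 -1.30719435]
tcp [300. 324.] [387. 334.]
grasp [302. 292.] [387. 352.]
gr+40 [303. 255.] [387. 377.]
gr+60 [305. 220.] [386. 407.]
knob [301. 301.] [387. 347.]
knobtop [302. 279.] [387. 361.]
0 [247. 541.]
0.0187 [250. 499.]
0.04 [254. 452.]
0.06 [257. 406.]
```

View pics/c0g.png

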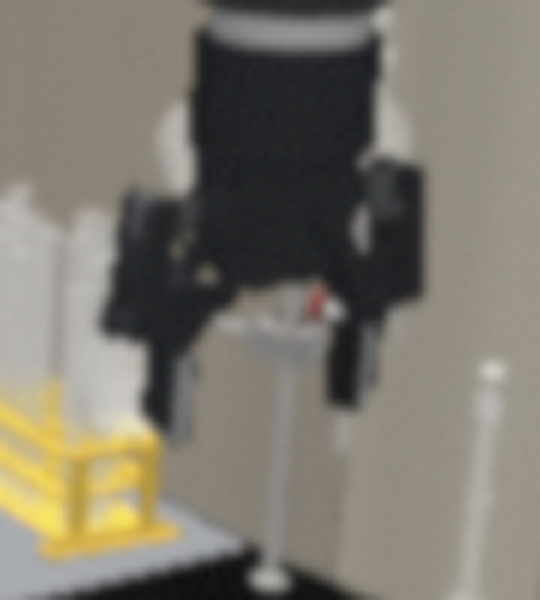

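The wrist view shows the pads at rows 350–405, above the knob, and the scene crop shows the tips near row 258 against a TCP projected to row 324. So the fingers shut over the top of the knob, with the visible tips about 35–40 mm above the reported TCP. I'll open up, go lower in small steps and watch the force.

Emit:
apply_moves([
  [50,0,0,0,0,0,0],
  [50,0,0,0,0,0,0],
  [50,0,0,0,0,0,0],
  [50,4,0,0,0,0,0],
  [50,8,0,0,0,0,0],
  [50,12,0,0,0,0,0],
  [50,12,0,0,0,0,0],
])

```text
clock: 4.6
tcp_pos: [0.5754, -0.0161, 0.0247]
orientation: [2.135, 0.174, -2.138]
contact_force: [-0.0, -0.3, 0.5]
grip_width: 0.0503
```

```bash
python3 - <<'E'
from h import *
o=r.get_obs();print(o['tcp_pos'],o['grip_width'],o['contact_force'])
snap('scene','c3',(),(260,150,380,270),5);snap('side','s3',(),(220,120,340,210),6)
E
```

```text
[ 0.57538894 -0.01614385  0.02466689] 0.050311451768698064 [-0.03173431 -0.27984269  0.45096959]
```

View pics/c3.png

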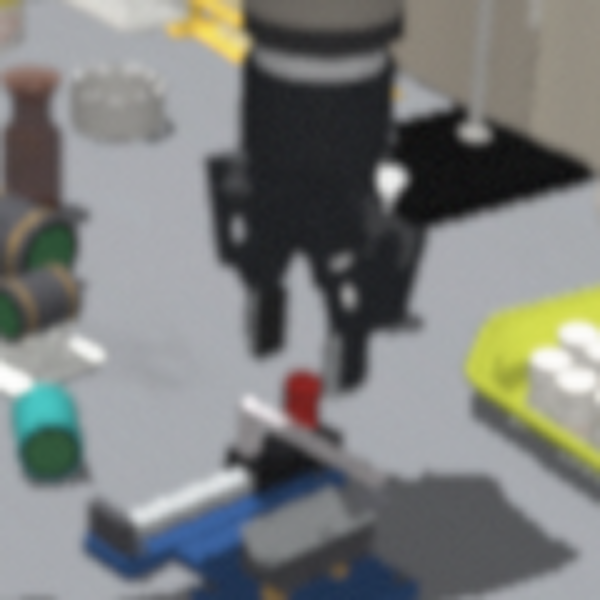

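View pics/s3.png

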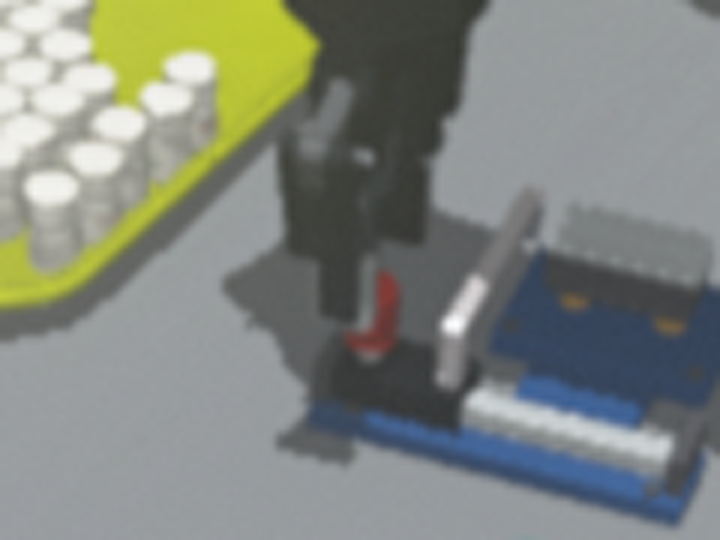

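The pads are still high, with tips at about z≈0.07 and the knob top at 0.064. I'll go 21 mm lower and then close.

Emit:
apply_moves([
  [50,6,0,0,0,0,0],
  [50,12,0,0,0,0,0],
  [50,17,0,0,0,0,0],
  [50,21,0,0,0,0,0],
  [50,21,0,0,0,0,0],
  [15,21,0,0,0,0,0],
  [10,21,0,0,0,0,0],
  [10,21,0,0,0,0,0],
  [10,21,0,0,0,0,0],
  [10,21,0,0,0,0,0],
], force=40)

```text
clock: 5.7
tcp_pos: [0.5762, -0.0158, 0.0048]
orientation: [2.137, 0.175, -2.136]
contact_force: [-0.9, 1.5, 4.8]
grip_width: 0.0186
```

```bash
python3 - <<'E'
from h import *
o=r.get_obs();print(o['tcp_pos'],o['grip_width'],o['contact_force'])
snap('scene','c4',(),(260,150,380,270),5);snap('side','s4',(),(220,120,340,210),6)
E
```

```text
[ 0.57619466 -0.01578176  0.00483482] 0.018630049722864826 [-0.93358554  1.53180694  4.78517312]
```

View pics/c4.png

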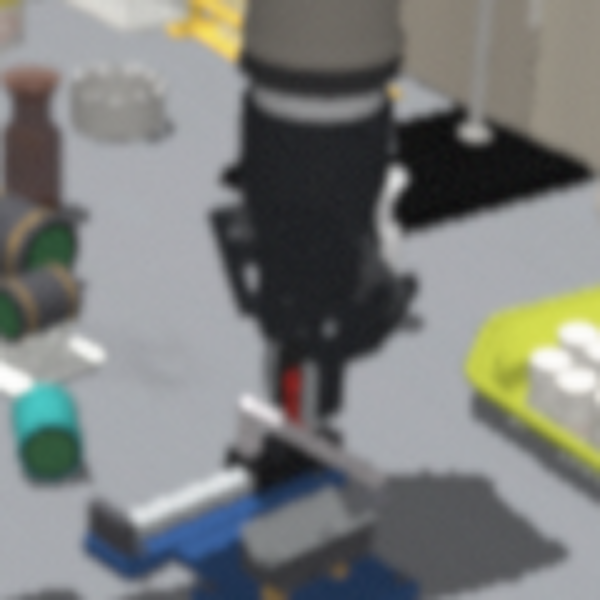

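View pics/s4.png

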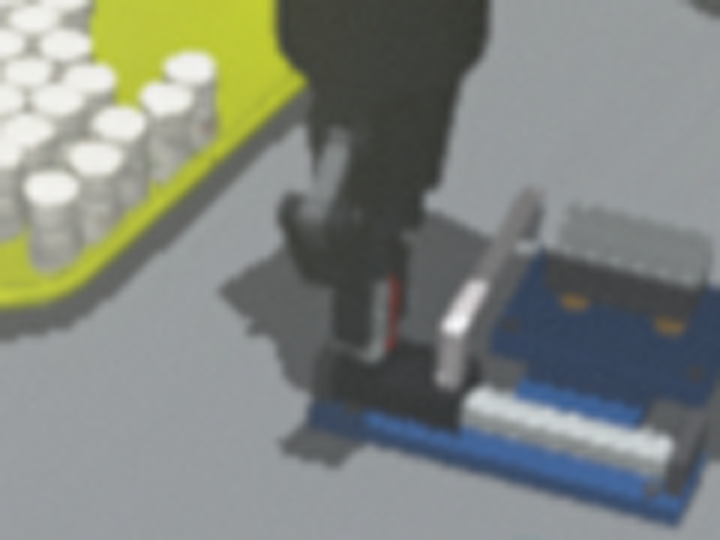

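Gripped: the width reads 18.6 mm and the pads are on both sides of the knob. Pulling it out 84 mm plus a little (+z of the tool).

Emit:
apply_moves([
  [10,-1,0,5,0,0,0],
  [10,-1,0,15,0,0,0],
  [10,-1,0,25,0,0,0],
  [10,-1,0,35,0,0,0],
  [10,-1,0,45,0,0,0],
  [10,-1,0,55,0,0,0],
  [10,-1,0,65,0,0,0],
  [10,-1,0,73,0,0,0],
  [10,-1,0,79,0,0,0],
  [10,-1,0,82,0,0,0],
  [10,-1,0,85,0,0,0],
  [10,-1,0,87,0,0,0],
  [10,-1,0,87,0,0,0],
  [10,-1,0,87,0,0,0],
])

```text
clock: 7.2
tcp_pos: [0.4934, -0.0301, 0.0054]
orientation: [2.142, 0.174, -2.13]
contact_force: [11.5, 0.2, -30.7]
grip_width: 0.0183
```

```bash
python3 - <<'E'
from h import *
o=r.get_obs();M=rotm(o['orientation']);print(o['tcp_pos'],o['grip_width'],M.T@o['contact_force'],M.T@(o['tcp_pos']-[.57619,-.01578,.0048]))
snap('scene','c5',(),(240,170,380,290),5);snap('side','s5',['wiper_knob'],(240,130,360,220),6)
E
```

```text
[ 0.49336212 -0.03010808  0.00536003] 0.0182888334911926 [ 30.73066154   1.63631794 -11.23960908] [-0.00100566  0.00067131  0.0840512 ]
side wiper_knob [([254.6, 320.7], 0.88), ([315.1, 184.6], 0.83), ([324.1, 156.7], 0.48)]
```

View pics/s5.png

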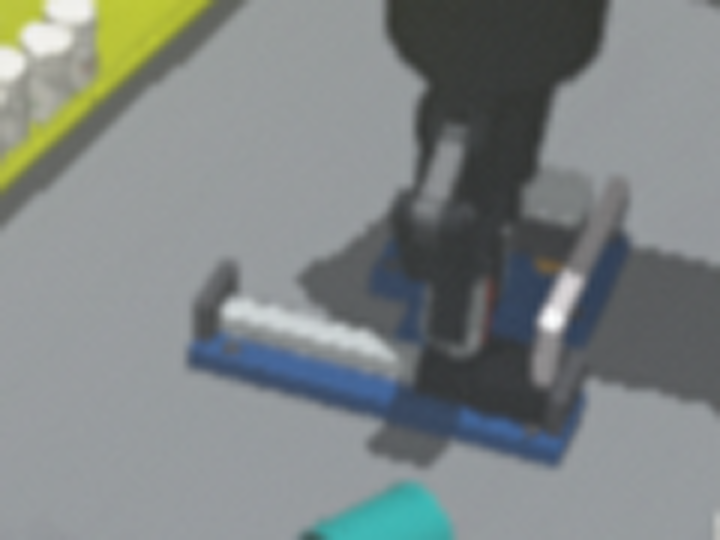

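View pics/c5.png

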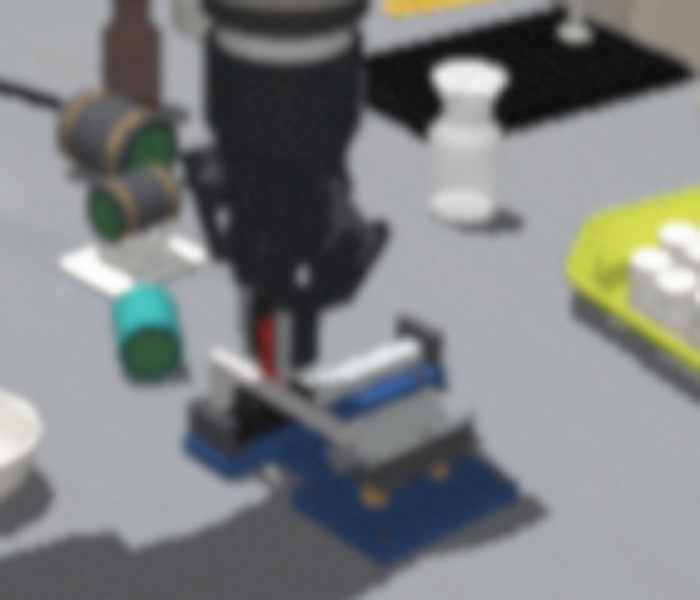

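It's at the out stop: 84.05 mm of travel, 11 N of resistance along the rail, and the carriage is against the near end block. Now I'll push it home.

Emit:
apply_moves([
  [10,0.8,0,0,0,0,0],
  [10,0.8,0,-7,0,0,0],
  [10,0.8,0,-17,0,0,0],
  [10,0.8,0,-27,0,0,0],
  [10,0.8,0,-37,0,0,0],
  [10,0.8,0,-47,0,0,0],
  [10,0.8,0,-57,0,0,0],
  [10,0.8,0,-67,0,0,0],
  [10,0.8,0,-75,0,0,0],
  [10,0.8,0,-81,0,0,0],
  [10,0.8,0,-85,0,0,0],
  [10,0.8,0,-88,0,0,0],
  [10,0.8,0,-90,0,0,0],
  [10,0.8,0,-90,0,0,0],
  [10,0.8,0,-90,0,0,0],
])

```text
clock: 8.85
tcp_pos: [0.5761, -0.0158, 0.0048]
orientation: [2.132, 0.175, -2.143]
contact_force: [-10.7, 1.2, 9.3]
grip_width: 0.0184
```

```bash
python3 - <<'E'
from h import *
o=r.get_obs();M=rotm(o['orientation']);print(o['tcp_pos'],o['grip_width'],M.T@o['contact_force'],M.T@(o['tcp_pos']-[.57619,-.01578,.0048]))
snap('side','s6',['wiper_knob'],(220,120,340,210),6)
E
```

```text
[ 0.57612188 -0.01576616  0.00475757] 0.01841076863060371 [-9.27755006 -2.90898968 10.40112825] [ 4.27946871e-05 -2.46169845e-05  6.47719296e-05]
side wiper_knob [([258.2, 321.5], 0.97), ([278.1, 172.7], 0.69)]
```

View pics/s6.png

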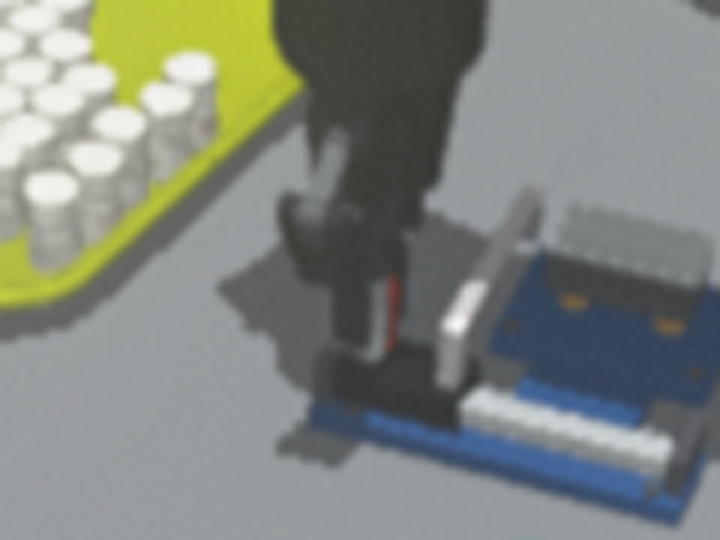

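The wiper is home: it's back within 0.1 mm and 10 N holds it against the far stop. Releasing, rising, and moving over the lens.

Emit:
apply_moves([
  [10,0,0,2,0,0,0],
  [10,0,0,2.5,0,0,0],
  [50,0,0,2.5,0,0,0],
  [50,0,0,2.5,0,0,0],
  [60,0,0,2.5,0,0,0],
  [60,-20,0,2.5,0,0,0],
  [60,-55,0,2.5,0,0,0],
  [60,-90,0,2.5,0,0,0],
  [60,-115,-20,3,0,0,0],
  [70,-115,-60,8,0,0,0],
  [70,-115,-100,15,0,0,0],
  [70,-115,-140,22,0,0,0],
  [70,-115,-180,27,0,0,0],
  [70,-115,-192,29,0,0,0],
  [70,-115,-192,29,0,0,0],
  [70,-115,-192,29,0,0,0],
])

```text
clock: 10.55
tcp_pos: [0.52, 0.1678, 0.1198]
orientation: [2.138, 0.172, -2.136]
contact_force: [0.5, 0.3, 0.8]
grip_width: 0.0703
```

```bash
python3 - <<'E'
from h import *
o=r.get_obs();M=rotm(o['orientation']);print(o['clock'],o['tcp_pos'],o['grip_width'],M.T@o['contact_force'])
f=snap('wrist','w7',['lens','saddle','wiper_knob','seat'],s=1.4)
for d in cut_out('lens','wrist')[:3]:
    m=d['pixels'];ys,xs=np.nonzero(m);print(d['confidence'],xs.min(),xs.max(),ys.min(),ys.max(),cv2.minAreaRect(np.c_[xs,ys].astype(np.float32)))
E
```

```text
10.55 [0.51995366 0.16776657 0.11982776] 0.07026653214185581 [-0.82512056 -0.24918202 -0.53770563]
wrist lens [([157.6, 129.3], 0.87), ([369.7, 255.8], 0.66), ([275.9, 201.7], 0.59)]
wrist saddle []
wrist wiper_knob [([81.7, 283.7], 0.61), ([485.5, 179.3], 0.6)]
wrist seat [([543.1, 252.7], 0.66)]
0.65 114 197 96 160 ((154.92999267578125, 129.010009765625), (57.982757568359375, 83.01433563232422), 81.8698959350586)
0.63 340 395 232 273 ((368.64190673828125, 251.47483825683594), (55.900482177734375, 35.73197937011719), 9.92624568939209)
0.55 249 295 173 235 ((273.3573913574219, 204.36019897460938), (61.853538513183594, 45.004085540771484), 85.03025817871094)
```

View pics/w7.png

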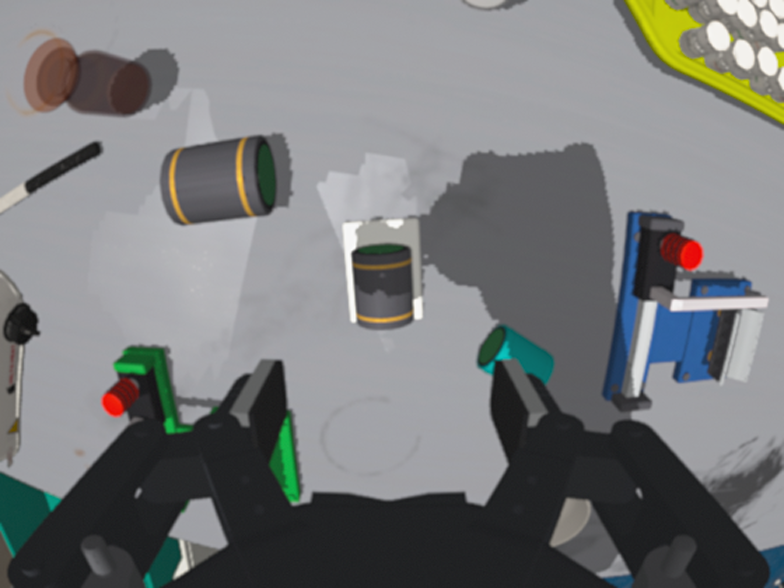

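```bash
python3 - <<'E'
from h import *
f=dict(np.load('pics/w7.npz'));tp,to=f['tp'],f['to']
save('w7z',f['pixels'],(235,140,315,250),7)
save('w7n',f['pixels'],(420,130,560,300),4)
a=atz(ray(f,(383/1.4,257/1.4),tp,to),.0575);b=atz(ray(f,(384/1.4,328/1.4),tp,to),.0575)
print(a,b,np.linalg.norm(a-b),(a+b)/2,np.arctan2(*(a-b)[1::-1]))
for P in [(.5185,.169,.0395),(a+b)/2]: print((proj(f,[P[0],P[1],.0395],tp,to)*1.4).round())
# saddle corners
for c in [(344,224),(417,219),(421,318),(354,322)]: print(atz(ray(f,np.array(c)/1.4,tp,to),.006))
E
```

```text
[0.53920646 0.17310394 0.0575    ] [0.49839531 0.16598586 0.0575    ] 0.04142724840824333 [0.51880088 0.1695449  0.0575    ] 0.17267802421278214
[385. 285.]
[384. 285.]
[0.54574729 0.20044441 0.006     ]
[0.55659155 0.15402735 0.006     ]
[0.48984365 0.13918679 0.006     ]
[0.47949617 0.18432498 0.006     ]
```

View pics/w7z.png

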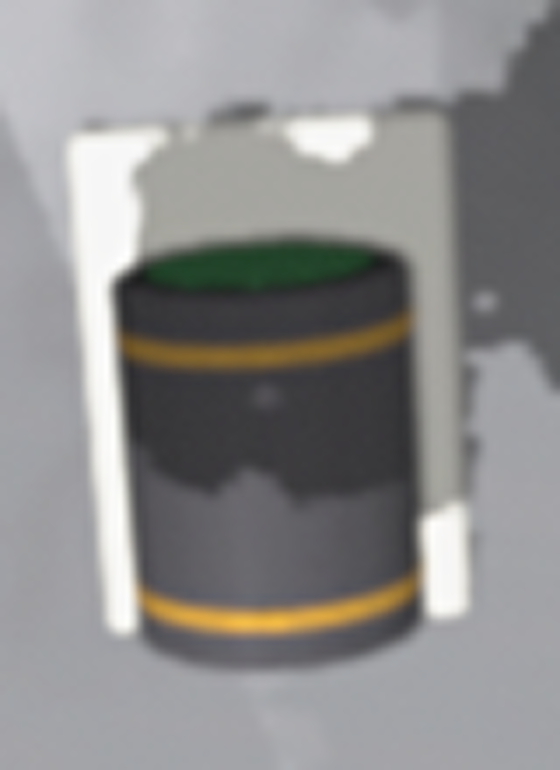

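The lens on the saddle is at about (0.5188, 0.1695) with yaw ≈ 0.22. In w7 the small barrel is at (383,287), the larger grey one at (218,180), and the turquoise one at (515,360). The small one is on the white saddle, so it's confirmed. Descending over it.

Emit:
apply_moves([
  [56,20,-2,1,-0.055,0,0],
  [56,50,-2,1,-0.055,0,0],
  [56,75,-2,1,-0.055,0,0],
  [56,92,-2,1,-0.055,0,0],
  [56,102,-2,1,-0.055,0,0],
  [56,110,-2,1,-0.055,0,0],
  [56,117,-2,1,-0.055,0,0],
  [56,117,-2,1,-0.055,0,0],
])

```text
clock: 11.65
tcp_pos: [0.5178, 0.1708, 0.0024]
orientation: [2.106, 0.23, -2.107]
contact_force: [-0.6, -0.1, 0.5]
grip_width: 0.0561
```

```bash
python3 - <<'E'
from h import *
o=r.get_obs();M=rotm(o['orientation']);print(o['clock'],o['tcp_pos'],o['grip_width'],M.T@o['contact_force'],np.arctan2(M[0,1],-M[1,1]))
snap('side','s8',(),(200,170,320,270),6);snap('wrist','w8',s=1.4);snap('scene','c8',(),(220,150,320,240),6)
E
```

```text
11.65 [0.51782319 0.17080152 0.00235931] 0.056083369665573875 [-0.47600392 -0.07659003  0.61684434] 0.2177075974657115
```

View pics/s8.png

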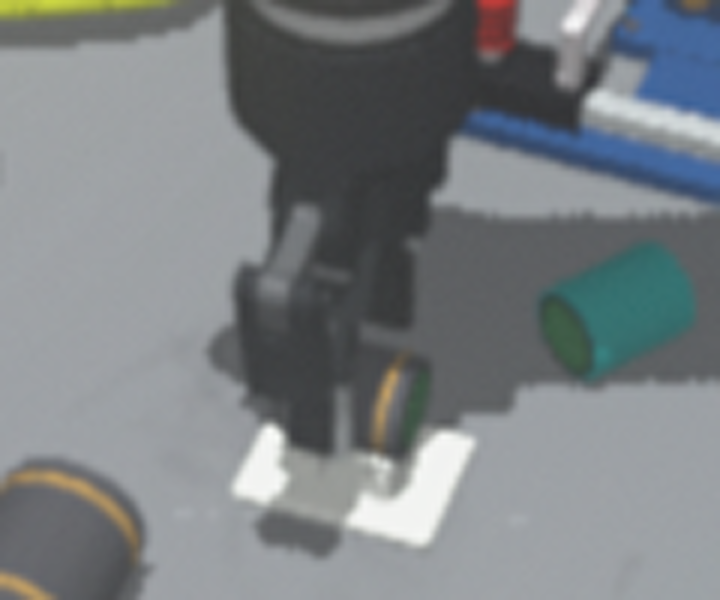

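View pics/w8.png

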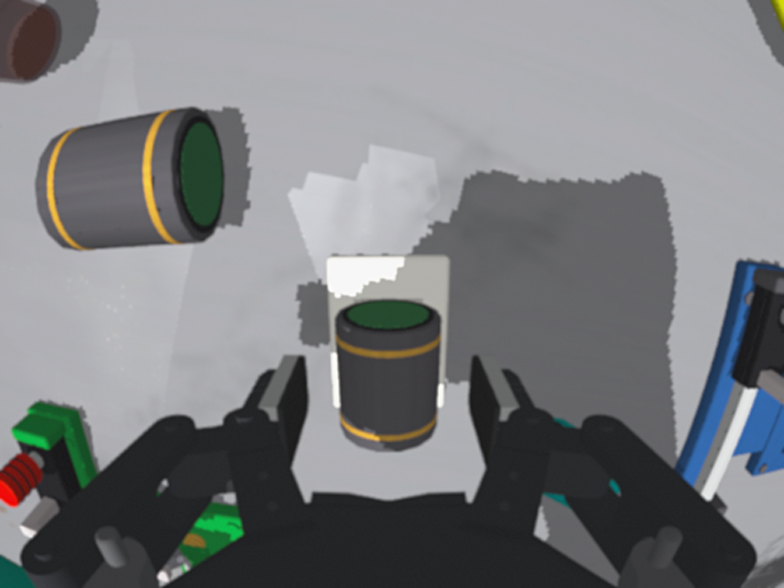

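View pics/c8.png

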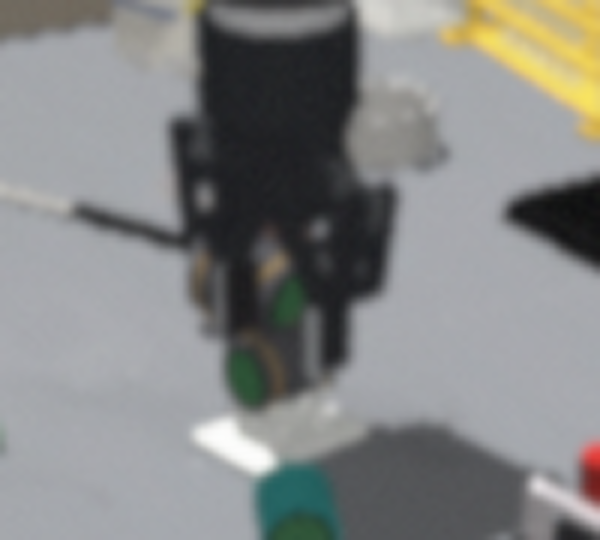

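Aligned: the barrel sits midway between the pads, with both midpoints at column 388. I'll go 8 mm lower, grip, and lift.

Emit:
apply_moves([
  [56,4,0,0,0,0,0],
  [56,8,0,0,0,0,0],
  [56,8,0,0,0,0,0],
  [40,8,0,0,0,0,0],
  [30,8,0,0,0,0,0],
  [28,8,0,0,0,0,0],
  [28,8,0,0,0,0,0],
  [28,8,0,0,0,0,0],
  [28,8,0,0,0,0,0],
], force=60)

```text
clock: 12.7
tcp_pos: [0.5181, 0.171, -0.005]
orientation: [2.107, 0.23, -2.106]
contact_force: [-1.4, -0.3, 5.2]
grip_width: 0.034
```

```bash
python3 - <<'E'
from h import *
o=r.get_obs();M=rotm(o['orientation']);print(o['clock'],o['tcp_pos'],o['grip_width'],M.T@o['contact_force'],np.arctan2(M[0,1],-M[1,1]))
snap('side','s9',(),(200,170,320,270),6);snap('wrist','w9',s=1.4);
E
```

```text
12.7 [ 0.51805698  0.17098054 -0.00498935] 0.034025550133467995 [-5.15923986 -0.04203406  1.38306604] 0.2177673282672973
```

View pics/s9.png

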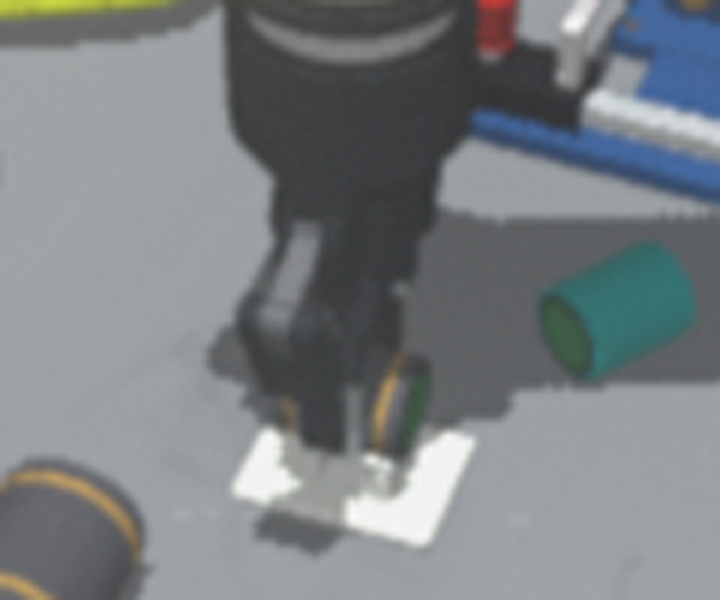

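View pics/w9.png

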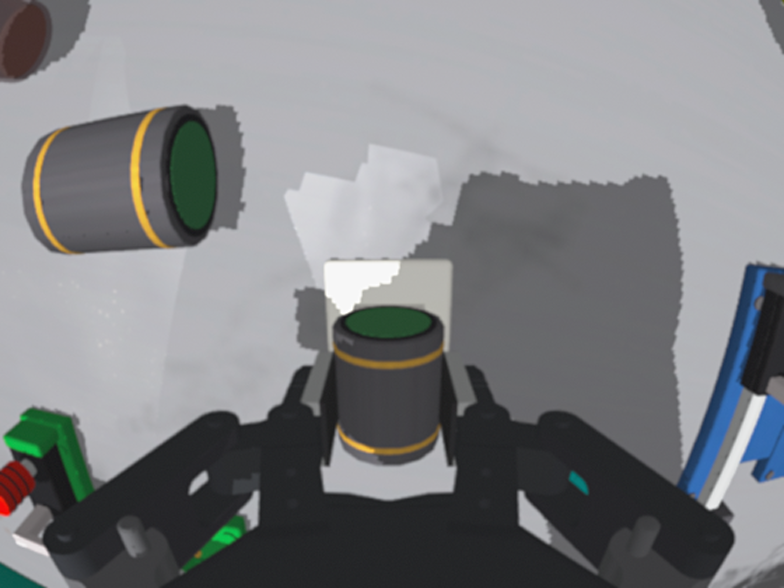

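Gripped: 34 mm reading, and the knob also read about 1.6 mm under its size, so this matches 36 mm. Lifting and carrying it over the groove.

Emit:
apply_moves([
  [28,-10,0,0,0,0,0],
  [28,-35,0,0,0,0,0],
  [28,-65,0,0,0,0,0],
  [28,-95,0,0,0,0,0],
  [28,-105,20,5,0,0,0],
  [28,-105,55,13,0,0,0],
  [28,-105,95,22,0.02,0,0],
  [28,-105,135,32,0.048,0,0],
  [28,-105,175,42,0.048,0,0],
  [28,-105,215,51,0.048,0,0],
  [28,-105,250,59,0.048,0,0],
  [28,-105,270,64,0.048,0,0],
  [28,-105,275.5,64.7,0.048,0,0],
  [28,-105,275.5,64.7,0.048,0,0],
  [28,-105,275.5,64.7,0.048,0,0],
])

```text
clock: 14.3
tcp_pos: [0.5144, -0.1104, 0.0997]
orientation: [2.132, 0.184, -2.132]
contact_force: [-0.2, 0.3, -1.2]
grip_width: 0.0342
```

```bash
python3 - <<'E'
from h import *
o=r.get_obs();M=rotm(o['orientation']);print(o['clock'],o['tcp_pos'],o['grip_width'],M.T@o['contact_force'],np.arctan2(M[0,1],-M[1,1]))
f=snap('wrist','w10',s=1.4);snap('side','s10',(),(230,90,370,210),5);snap('scene','c10',(),(260,170,380,290),5)
for y in (.163,.175):
  for P in [(.076,.085,.064),(.095,.103,.012),(-.055,.103,.012),(.095,.067,.012),(.045,-.033,.012),(.045,.033,.012),(.03,.0165,.049),(.03,-.0165,.049),(0,0,.0595)]:
    print(P,np.round(proj(f,fx((.5145,-.1121),y,P),f['tp'],f['to'])*1.4,0))
E
```

```text
14.3 [ 0.51444743 -0.11039415  0.09965996] 0.034153936592793914 [ 1.23333561 -0.30500972  0.18717614] 0.1715285970857049
(0.076, 0.085, 0.064) [218. 158.]
(0.095, 0.103, 0.012) [221. 128.]
(-0.055, 0.103, 0.012) [236. 358.]
(0.095, 0.067, 0.012) [278. 124.]
(0.045, -0.033, 0.012) [447. 207.]
(0.045, 0.033, 0.012) [335. 206.]
(0.03, 0.0165, 0.049) [359. 243.]
(0.03, -0.0165, 0.049) [423. 243.]
(0, 0, 0.0595) [390. 305.]
(0.076, 0.085, 0.064) [217. 160.]
(0.095, 0.103, 0.012) [219. 130.]
(-0.055, 0.103, 0.012) [238. 360.]
(0.095, 0.067, 0.012) [276. 126.]
(0.045, -0.033, 0.012) [446. 207.]
(0.045, 0.033, 0.012) [334. 207.]
(0.03, 0.0165, 0.049) [358. 243.]
(0.03, -0.0165, 0.049) [422. 243.]
(0, 0, 0.0595) [390. 305.]
```

View pics/w10.png

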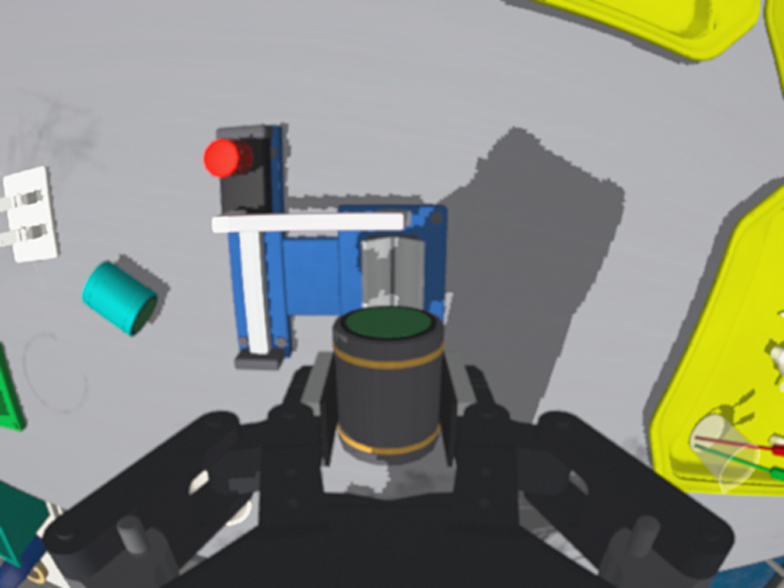

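View pics/s10.png

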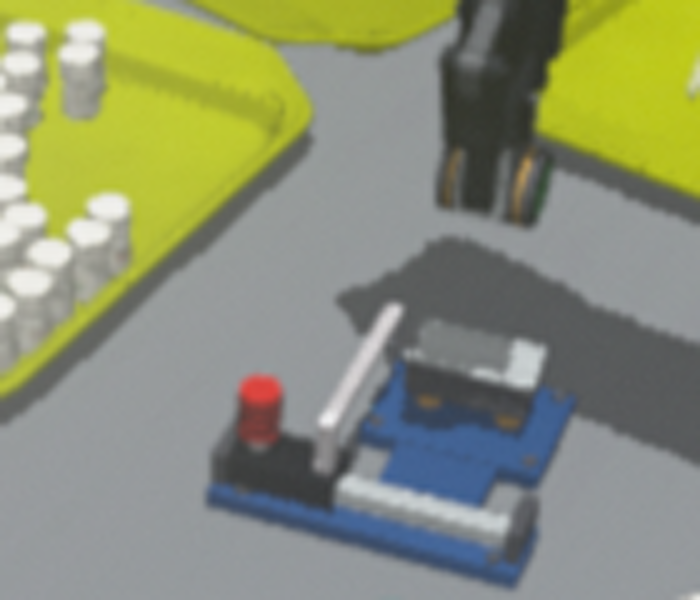

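View pics/c10.png

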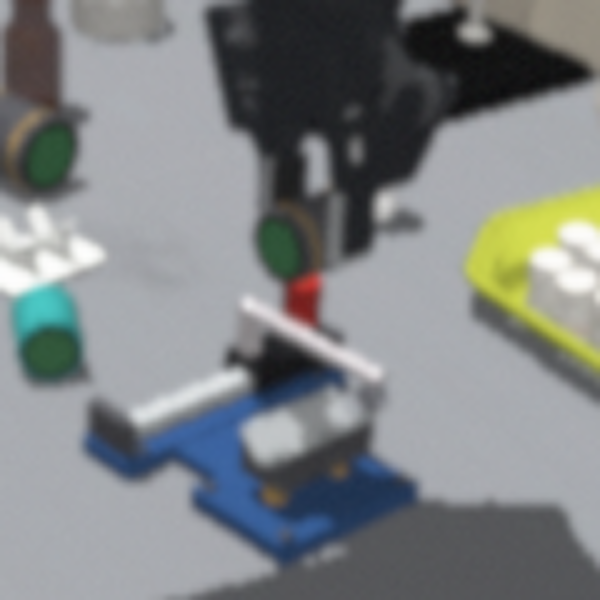

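```bash
python3 - <<'E'
from h import *
f=dict(np.load('pics/w10.npz'))
save('w10z',f['pixels'],(150,80,330,245),4.4)
E
```

```text
(no output)
```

View pics/w10z.png

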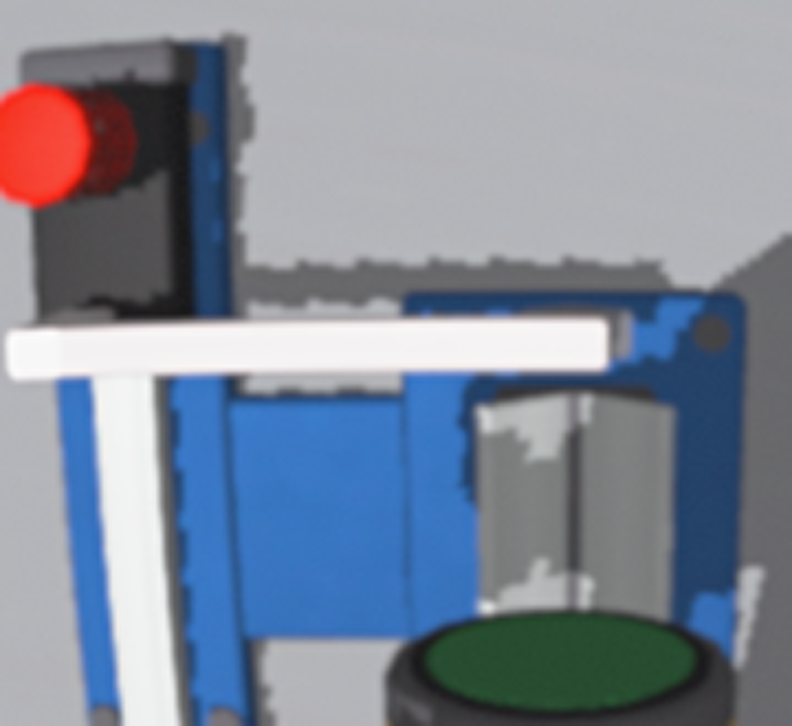

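```bash
python3 - <<'E'
from h import *
from scipy.optimize import least_squares
f=dict(np.load('pics/w10.npz'));tp,to=f['tp'],f['to']
ob=[((476,405),(.03,.0165,.049)),((673,405),(.03,-.0165,.049)),((745,293),(.045,-.033,.012)),((405,293),(.045,.033,.012)),((38,145),(.076,.085,.064)),((573,400),(.03,0,.034)),((573,600),None)]
px=lambda c:np.array(c)/4.4+[150,80]
g=lambda p:np.concatenate([proj(f,fx(p[:2],p[2],P),tp,to)-px(c) for c,P in ob if P])
s=least_squares(g,[.5145,-.1121,.17],loss='soft_l1',f_scale=.5);print(s.x,np.round(s.fun.reshape(-1,2),1).tolist())
a=atz(ray(f,px((573,395)),tp,to),.034);b=atz(ray(f,px((573,600)),tp,to),.034);d=a-b
print('V line yaw',np.arctan2(d[1],d[0]),a,b)
M=rotm(to);c,sn=np.cos(.1715),np.sin(.1715)
for n,o in [('fit',s.x[:2]),('old',(.5145,-.1121)),('Vpt',a[:2]),('Vb',b[:2])]:
    d=o-tp[:2];print(n,'rel TCP fixture x,y mm',1000*(c*d[0]+sn*d[1]),1000*(-sn*d[0]+c*d[1]))
# lens held: ends along tool z
for row in (331,458):
    pass
a=atz(ray(f,(388/1.4,337/1.4),tp,to),tp[2]+.0445+.018);b=atz(ray(f,(388/1.4,460/1.4),tp,to),tp[2]+.0445+.018)
for q in (a,b):
    d=q-tp;print('lens end',1000*(c*d[0]+sn*d[1]),1000*(-sn*d[0]+c*d[1]))
E
```

```text
[ 0.51568071 -0.11341716  0.17408945] [[-0.2, 0.4], [0.7, 0.3], [0.9, 0.1], [-1.6, 0.1], [-1.9, -0.3], [0.4, -2.1]]
V line yaw 0.17439028932336034 [ 0.54442353 -0.10805871  0.034     ] [ 0.50745632 -0.11457159  0.034     ]
fit rel TCP fixture x,y mm 0.6992739963234897 -3.1891256628765343
old rel TCP fixture x,y mm -0.2393267808992601 -1.6897926858012857
Vpt rel TCP fixture x,y mm 29.934912158939323 -2.8145548047048154
Vb rel TCP fixture x,y mm -7.601482105060858 -2.9230461463876574
lens end 24.499226130371177 -0.5277856552095791
lens end -18.66135604215122 -0.547288024963539
```

The fit from this view gives fixture yaw 0.174 with the V line 2.3 mm to the tool's +y side of the barrel. The knob-pinch reckoning gives 2.5 mm, so they agree. Correcting that and descending to just above contact.

Emit:
apply_moves([
  [28,20,2.4,2,-0.003,0,0],
  [28,45,2.4,2,-0.003,0,0],
  [28,62,2.4,2,-0.003,0,0],
  [28,73,2.4,2,-0.003,0,0],
  [28,78,2.4,2,-0.003,0,0],
  [28,78,2.4,2,-0.003,0,0],
  [28,78,2.4,2,-0.003,0,0],
])

```text
clock: 15.15
tcp_pos: [0.5134, -0.1148, 0.0223]
orientation: [2.132, 0.185, -2.13]
contact_force: [0.3, -0.3, -1.1]
grip_width: 0.0337
```

```bash
python3 - <<'E'
from h import *
o=r.get_obs();M=rotm(o['orientation']);print(o['clock'],o['tcp_pos'],o['grip_width'],M.T@o['contact_force'],np.arctan2(M[0,1],-M[1,1]))
snap('side','s11',(),(250,120,370,220),6);snap('scene','c11',(),(270,200,370,290),6)
E
```

```text
15.15 [ 0.51339157 -0.11475067  0.02232158] 0.03366023850386967 [ 1.08837505  0.36959346 -0.25884994] 0.17297980565808047
```

View pics/s11.png

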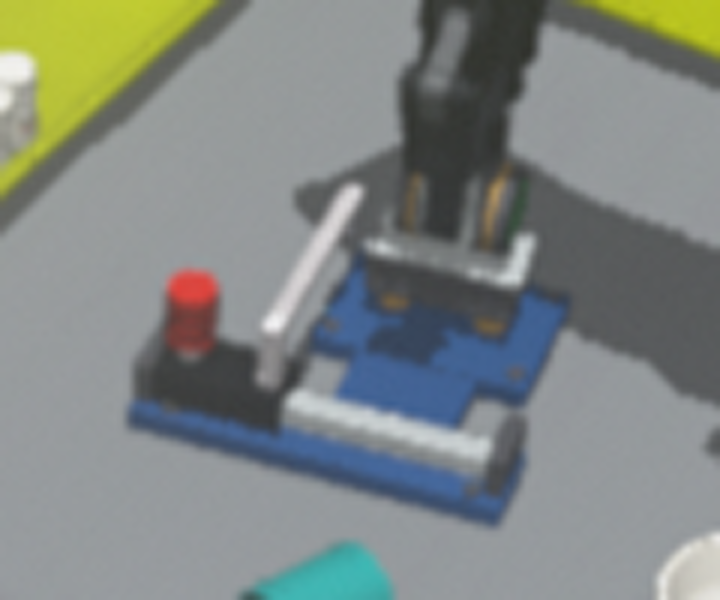

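View pics/c11.png

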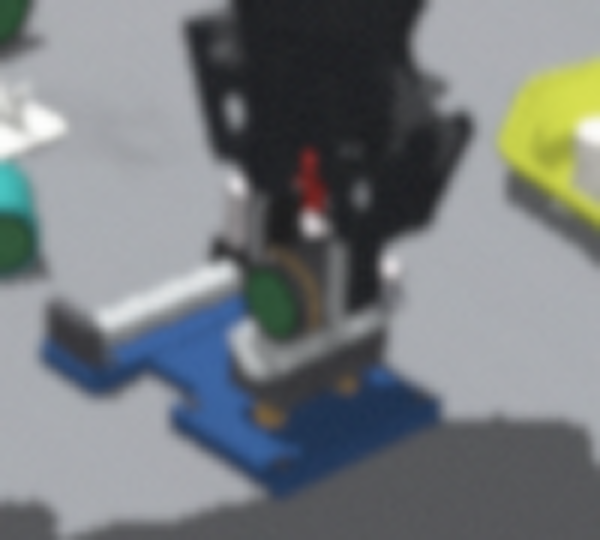

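The TCP had still been settling when I measured, so the actual shift may be 1.7 mm too far. Re-measuring from the wrist.

```bash
python3 - <<'E'
from h import *
o=r.get_obs();M=rotm(o['orientation']);print(o['clock'],o['tcp_pos'],o['qvel'].round(4),M.T@o['contact_force'])
f=snap('wrist','w12',(),(190,110,370,245),4.4)
tp=f['tp']
for n,P in [('nestL',(.03,.0165,.049)),('nestR',(.03,-.0165,.049)),('V',(.03,0,.034)),('baseL',(.045,.033,.012)),('baseR',(.045,-.033,.012))]:
  print(n,[((proj(f,fx(o2,.174,P),tp,f['to'])-[190,110])*4.4).round(0).tolist() for o2 in [(.5157,-.1134),(.5161,-.1127)]])
E
```

```text
15.25 [ 0.51348021 -0.11484808  0.02250621] [ 0.0018 -0.0021 -0.0005  0.004  -0.0017 -0.002   0.0007] [1.26817955 0.48761205 0.04892513]
nestL [[222.0, 385.0], [216.0, 380.0]]
nestR [[517.0, 384.0], [512.0, 380.0]]
V [[371.0, 353.0], [365.0, 349.0]]
baseL [[128.0, 209.0], [124.0, 205.0]]
baseR [[616.0, 208.0], [611.0, 204.0]]
```

View pics/w12.png

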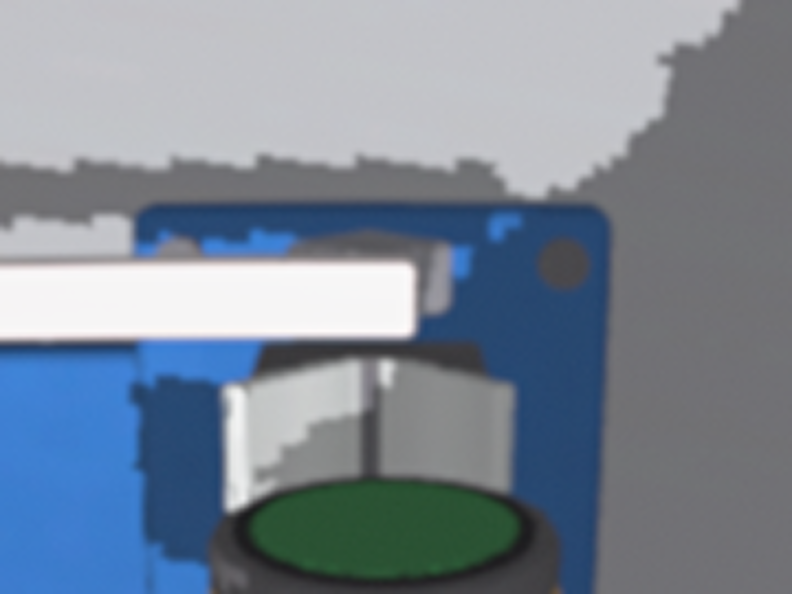

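The nest centre is at column 369 and the barrel's is at 385, so the barrel is 1.7 mm off to tool +y, as suspected. Shifting back and lowering to light contact.

Emit:
apply_moves([
  [28,0,-1,0,-0.001,0,0],
  [28,1,-1.7,0,-0.001,0,0],
  [28,3,-1.7,0,-0.001,0,0],
  [28,5,-1.7,0,-0.001,0,0],
  [28,6,-1.7,0,-0.001,0,0],
  [28,7,-1.7,0,-0.001,0,0],
  [28,8,-1.7,0,-0.001,0,0],
  [28,8,-1.7,0,-0.001,0,0],
  [28,8,-1.7,0,-0.001,0,0],
])

```text
clock: 16.2
tcp_pos: [0.5123, -0.1131, 0.0138]
orientation: [2.131, 0.186, -2.131]
contact_force: [-1.7, 0.8, 2.0]
grip_width: 0.0337
```

```bash
cat > st.py <<'E'
from h import *
o=r.get_obs();M=rotm(o['orientation']);p=o['tcp_pos'];c,s=np.cos(.174),np.sin(.174);d=p[:2]-[.5158,-.1132]
print(round(o['clock'],2),p.round(4),round(o['grip_width'],4),'F',(M.T@o['contact_force']).round(2),'fix xy mm',(1000*np.array([c*d[0]+s*d[1],-s*d[0]+c*d[1]])).round(2),'M',(M.T@o['moment']).round(3))
E
python3 st.py
```

```text
16.2 [ 0.5123 -0.1131  0.0138] 0.0337 F [-1.96 -1.06  1.56] fix xy mm [-3.4   0.68] M [ 0.063 -0.325 -0.099]
```

Emit:
apply_moves([
  [28,1,0,0,0,0,0],
  [28,2,0,0,0,0,0],
  [28,3,0,0,0,0,0],
  [28,3,0,0,0,0,0],
  [28,3,0,0,0,0,0],
])

```text
clock: 16.7
tcp_pos: [0.5124, -0.1131, 0.0107]
orientation: [2.131, 0.186, -2.131]
contact_force: [-3.8, 1.3, 4.9]
grip_width: 0.0338
```

```bash
python3 st.py; python3 - <<'E'
from h import *
snap('side','s13',(),(250,120,370,220),6);snap('scene','c13',(),(270,200,370,290),6)
E
python3 st.py
```

```text
16.7 [ 0.5124 -0.1131  0.0107] 0.0338 F [-4.93 -1.9   3.52] fix xy mm [-3.38  0.68] M [ 0.029 -0.581 -0.235]
16.8 [ 0.5124 -0.1131  0.0107] 0.0344 F [-4.34 -0.88  2.04] fix xy mm [-3.35  0.71] M [ 0.045 -0.458 -0.23 ]
```

View pics/s13.png

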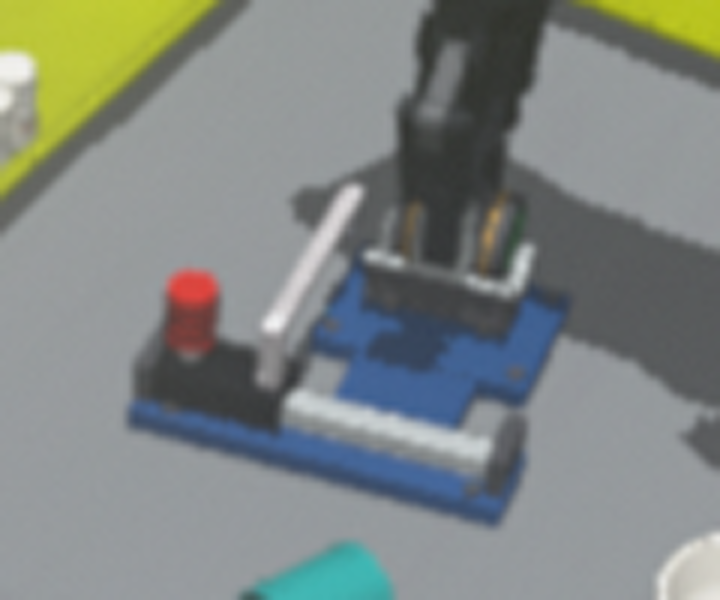

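View pics/c13.png

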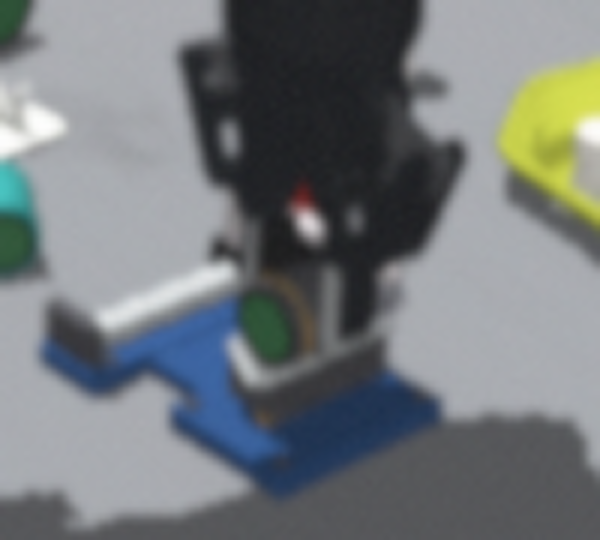

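The nest is moving: net push is about 4.5 N and the TCP is 3.1 mm below contact, which together suggest about 2.5–3 mm of sink. Down 3 mm more.

Emit:
apply_moves([
  [28,1,0,0,0,0,0],
  [28,2,0,0,0,0,0],
  [28,3,0,0,0,0,0],
  [28,3,0,0,0,0,0],
  [28,3,0,0,0,0,0],
])

```text
clock: 17.3
tcp_pos: [0.5124, -0.1131, 0.0078]
orientation: [2.131, 0.186, -2.131]
contact_force: [-2.4, 0.9, 6.9]
grip_width: 0.0339
```

```bash
python3 st.py; python3 - <<'E'
from h import *
f=snap('side','s14',(),(290,140,350,185),12);snap('wrist','w14',(),(170,110,385,330),3)
g=snap('scene','c14',(),(300,225,345,275),12)
for n in ['s10','s11','s13']:
    q=dict(np.load('pics/%s.npz'%n));save(n+'x',q['pixels'],(290,140,350,185),12)
a=[cv2.imread('pics/%s.png'%n) for n in ['s11x','s14']]
cv2.imwrite('pics/cmp_s.png',cv2.resize(np.hstack(a),(800,300)))
q=dict(np.load('pics/c11.npz'));save('c11x',q['pixels'],(300,225,345,275),12)
a=[cv2.imread('pics/%s.png'%n) for n in ['c11x','c14']]
cv2.imwrite('pics/cmp_c.png',cv2.resize(np.hstack(a),None,fx=.7,fy=.7))
for dz in (0,.006):
  for P in [(-.03,.0165,.049-dz),(.03,.0165,.049-dz),(-.03,-.0165,.049-dz)]:
    X=fx((.5158,-.1132),.174,P);print(P,proj(f,X).round(2),proj(g,X).round(2))
E
python3 st.py
```

```text
17.3 [ 0.5124 -0.1131  0.0078] 0.0339 F [-6.87 -1.32  2.21] fix xy mm [-3.34  0.71] M [ 0.003 -0.652 -0.276]
(-0.03, 0.0165, 0.049) [335.13 166.31] [307.58 255.23]
(0.03, 0.0165, 0.049) [310.45 160.19] [326.02 247.13]
(-0.03, -0.0165, 0.049) [339.   158.38] [317.29 261.11]
(-0.03, 0.0165, 0.043000000000000003) [334.86 168.36] [307.5  257.43]
(0.03, 0.0165, 0.043000000000000003) [310.27 162.24] [325.9  249.28]
(-0.03, -0.0165, 0.043000000000000003) [338.72 160.42] [317.19 263.34]
17.45 [ 0.5124 -0.1131  0.0078] 0.0337 F [-6.86 -0.97  2.67] fix xy mm [-3.33  0.72] M [ 0.086 -0.692 -0.243]
```

View pics/cmp_s.png

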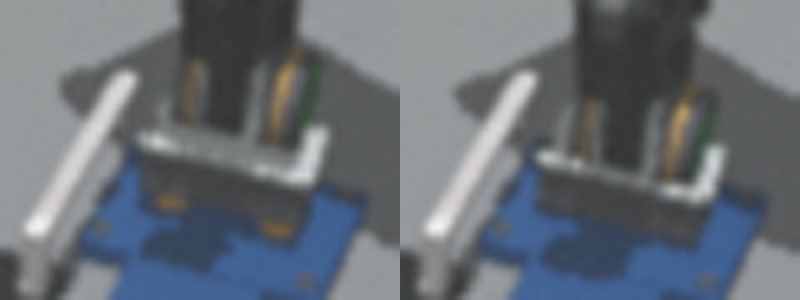

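View pics/cmp_c.png

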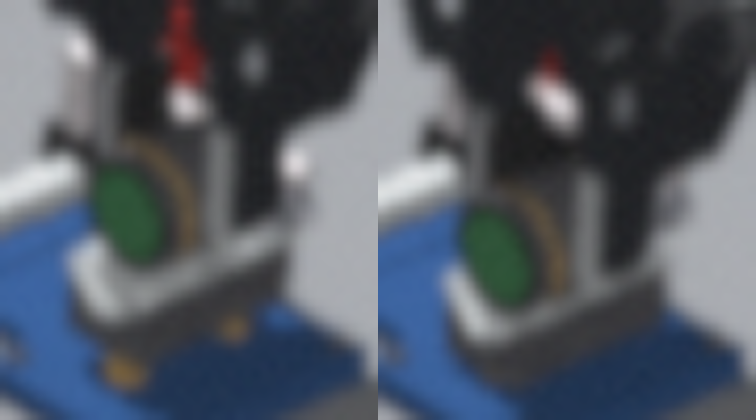

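View pics/w14.png

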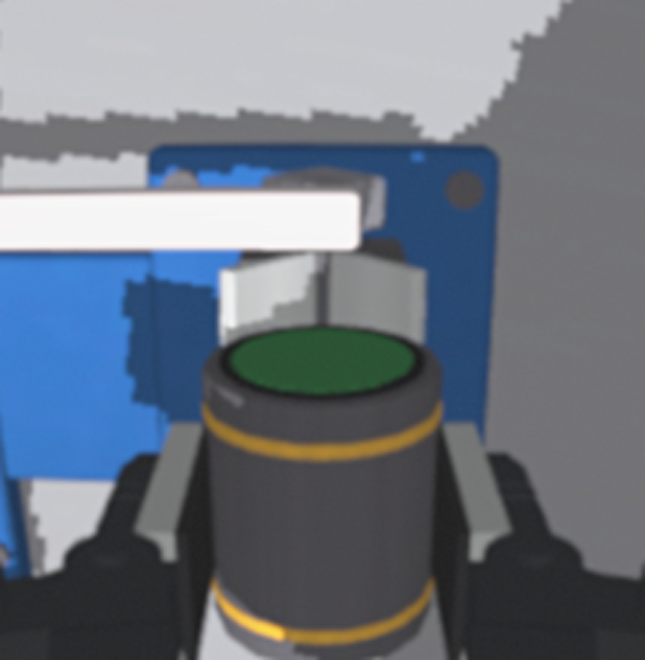

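```bash
python3 - <<'E'
from h import *
A={n:dict(np.load('pics/%s.npz'%n)) for n in ['s11','s13','s14','c11','c13','c14']}
O=(.5158,-.1132)
G=lambda n:cv2.GaussianBlur(A[n]['pixels'].astype(np.float32).mean(2),(0,0),.7)
# side: bright top edge of nest rail side, sample along vertical columns, track profile shift
def track(a,b,rois):
    for (x0,y0,x1,y1) in rois:
        t=G(a)[y0:y1,x0:x1];s=G(b)[y0-5:y1+9,x0-2:x1+3]
        m=cv2.matchTemplate(s,t,cv2.TM_CCOEFF_NORMED);_,v,_,l=cv2.minMaxLoc(m)
        dy=l[1]-5;k=m[:,l[0]]
        if 0<l[1]<len(k)-1: dy+=(k[l[1]-1]-k[l[1]+1])/(2*(k[l[1]-1]-2*k[l[1]]+k[l[1]+1]))
        print(a,b,(x0,y0,x1,y1),'dx',l[0]-2,'dy %.2f'%dy,'corr %.2f'%v,'mm %.1f'%(dy/ (2.05/6 if a[0]=='s' else 2.18/6)))
for b in ('s13','s14'): track('s11',b,[(309,157,320,167),(320,160,340,170),(326,158,342,170),(309,157,342,170)])
for b in ('c13','c14'): track('c11',b,[(306,250,320,264),(308,252,325,266),(306,250,332,266)])
# lens ends
for P,n in [((-.0224,0,.0535),'near end c'),((.0216,0,.0535),'far end'),((-.0224,0,.0715),'near top')]:
    X=fx(O,.174,P);print(n,'side 12x->cmp',((proj(A['s14'],X)-[290,140])*800/120+[400,0]).round(),'scene cmp',((proj(A['c14'],X)-[300,225])*8.4+[378,0]).round())
E
```

```text
s11 s13 (309, 157, 320, 167) dx 0 dy 1.83 corr 0.92 mm 5.4
s11 s13 (320, 160, 340, 170) dx 0 dy 2.13 corr 0.91 mm 6.2
s11 s13 (326, 158, 342, 170) dx 0 dy 1.92 corr 0.93 mm 5.6
s11 s13 (309, 157, 342, 170) dx 0 dy 1.97 corr 0.90 mm 5.8
s11 s14 (309, 157, 320, 167) dx 0 dy 2.84 corr 0.91 mm 8.3
s11 s14 (320, 160, 340, 170) dx 0 dy 3.11 corr 0.91 mm 9.1
s11 s14 (326, 158, 342, 170) dx 0 dy 2.87 corr 0.92 mm 8.4
s11 s14 (309, 157, 342, 170) dx 0 dy 2.95 corr 0.89 mm 8.6
c11 c13 (306, 250, 320, 264) dx -1 dy 2.33 corr 0.92 mm 6.4
c11 c13 (308, 252, 325, 266) dx -1 dy 2.41 corr 0.92 mm 6.6
c11 c13 (306, 250, 332, 266) dx -1 dy 2.59 corr 0.89 mm 7.1
c11 c14 (306, 250, 320, 264) dx -1 dy 3.38 corr 0.91 mm 9.3
c11 c14 (308, 252, 325, 266) dx -1 dy 3.47 corr 0.91 mm 9.5
c11 c14 (306, 250, 332, 266) dx -1 dy 3.65 corr 0.88 mm 10.0
near end c side 12x->cmp [694. 133.] scene cmp [503. 255.]
far end side 12x->cmp [574. 104.] scene cmp [617. 205.]
near top side 12x->cmp [700.  92.] scene cmp [505. 199.]
```

```bash
cat > edge.py <<'E'
from h import *
import sys
O=(.5158,-.1132)
def edge(n,side):
    f=dict(np.load('pics/%s.npz'%n));g=cv2.GaussianBlur(f['pixels'].astype(np.float32).mean(2),(0,0),.6)
    out=[]
    for t in np.linspace(-.027,.027,28):
        y=.0165
        P0=proj(f,fx(O,.174,(t,y,.049))) if side else proj(f,fx(O,.174,(-.03,t/2,.049)))
        P1=proj(f,fx(O,.174,(t,y,.039))) if side else proj(f,fx(O,.174,(-.03,t/2,.039)))
        s=np.arange(-.6,1.5,.02); Q=P0+(P1-P0)*s[:,None]
        v=cv2.remap(g,Q[:,0].astype(np.float32)[:,None],Q[:,1].astype(np.float32)[:,None],cv2.INTER_CUBIC).ravel()
        d=np.gradient(v); k=d.argmin(); out.append((s[k]*10,d[k]))
    o=np.array(out); print(n,'sink mm rel. z=49: median %.1f'%np.median(o[:,0]),o[::3,0].round(1).tolist())
for n in sys.argv[1:]: edge(n,n[0]=='s')
E
python3 edge.py s6 s10 s11 s13 s14 c10 c11 c13 c14
```

```text
s6 sink mm rel. z=49: median 3.3 [2.8, 4.8, 3.4, 5.4, 3.8, 3.2, 5.0, 3.4, 2.6, 1.8]
s10 sink mm rel. z=49: median 3.6 [2.8, 4.8, 3.4, 5.4, 3.8, 3.2, 5.0, 3.4, 2.6, 4.4]
s11 sink mm rel. z=49: median 3.7 [2.8, 4.8, 3.4, 5.4, 3.8, 3.2, 5.0, 3.4, 2.6, 4.4]
s13 sink mm rel. z=49: median 8.7 [8.4, 8.0, 9.0, 7.6, 9.4, 9.0, 8.4, 9.2, 8.4, 7.8]
s14 sink mm rel. z=49: median 11.8 [11.6, 10.4, 12.2, 11.0, 12.6, 12.2, 10.8, 12.6, 11.8, 10.0]
c10 sink mm rel. z=49: median 9.0 [1.2, 5.4, 7.0, 8.2, 9.8, 11.4, 9.8, 11.8, 10.4, 8.8]
c11 sink mm rel. z=49: median 10.5 [4.0, 5.4, 9.4, 11.0, 12.4, 11.4, 12.6, 11.8, 10.4, 8.8]
c13 sink mm rel. z=49: median 13.4 [9.2, 10.8, 12.2, 13.8, 14.8, 14.8, 12.6, 14.0, 14.8, 11.6]
c14 sink mm rel. z=49: median 14.6 [11.8, 13.4, 14.8, 14.6, 14.8, 14.8, 14.8, 14.0, 14.8, 14.4]
```

Tracking the nest's upper edge in the side view gives a sink of about 8.1 mm now and 5.1 mm at the step before. Force suggests 6–7 mm and the geometry about 7.2 mm. All are at or above the middle, so I'll ease up 1.5 mm.

Emit:
apply_moves([
  [28,-0.5,0,0,0,0,0],
  [28,-1,0,0,0,0,0],
  [28,-1.5,0,0,0,0,0],
  [28,-1.5,0,0,0,0,0],
  [28,-1.5,0,0,0,0,0],
  [28,-1.5,0,0,0,0,0],
])

```text
clock: 18.05
tcp_pos: [0.5124, -0.1131, 0.0092]
orientation: [2.131, 0.186, -2.131]
contact_force: [-2.6, 0.2, 4.6]
grip_width: 0.0339
```

```bash
python3 st.py; python3 - <<'E'
from h import *
f=snap('side','s15');g=snap('scene','c15');w=snap('wrist','w15',(),(170,110,385,330),3)
save('s15z',f['pixels'],(290,125,350,185),8);save('c15z',g['pixels'],(290,205,350,275),8)
cv2.imwrite('pics/cmp15.png',np.hstack([cv2.resize(cv2.imread('pics/s15z.png'),(390,390)),cv2.resize(cv2.imread('pics/c15z.png'),(390,390))]))
O=(.5158,-.1132)
print([proj(g,fx(O,.174,P)).round(1).tolist() for P in [(.076,.085,.064),(-.0224,0,.0535)]])
for l,c in [('amber_bottle','side'),('glass_bottle','side'),('wiper_knob','side'),('wiper_knob','wrist')]:
    if c=='wrist': grab_frame('wrist')
    print(l,c,[(np.round(np.array(d['point'])*[560,420],1).tolist(),round(d['confidence'],2)) for d in pinpoint(l,c)])
E
python3 edge.py s11 s15; python3 st.py
```

```text
18.05 [ 0.5124 -0.1131  0.0092] 0.0339 F [-4.64 -0.6   2.53] fix xy mm [-3.37  0.69] M [ 0.079 -0.594 -0.248]
[[320.4, 225.8], [314.9, 255.4]]
amber_bottle side [([149.8, 296.2], 0.69)]
glass_bottle side [([187.1, 203.5], 0.69), ([259.3, 247.4], 0.24)]
wiper_knob side [([279.3, 171.6], 0.86), ([254.4, 320.7], 0.73)]
wiper_knob wrist [([94.9, 110.8], 0.84)]
s11 sink mm rel. z=49: median 3.7 [2.8, 4.8, 3.4, 5.4, 3.8, 3.2, 5.0, 3.4, 2.6, 4.4]
s15 sink mm rel. z=49: median 10.1 [9.2, 10.2, 10.0, 10.8, 10.4, 11.4, 10.8, 10.0, 8.4, 10.0]
18.45 [ 0.5124 -0.1131  0.0092] 0.034 F [-4.   -1.13  2.66] fix xy mm [-3.33  0.73] M [ 0.093 -0.566 -0.271]
```

View pics/cmp15.png

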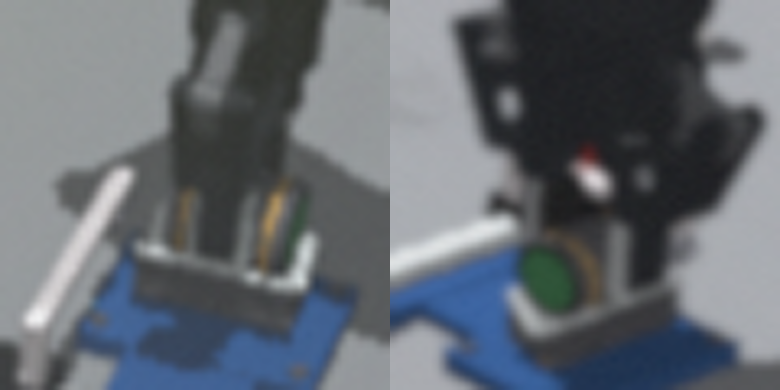

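View pics/w15.png

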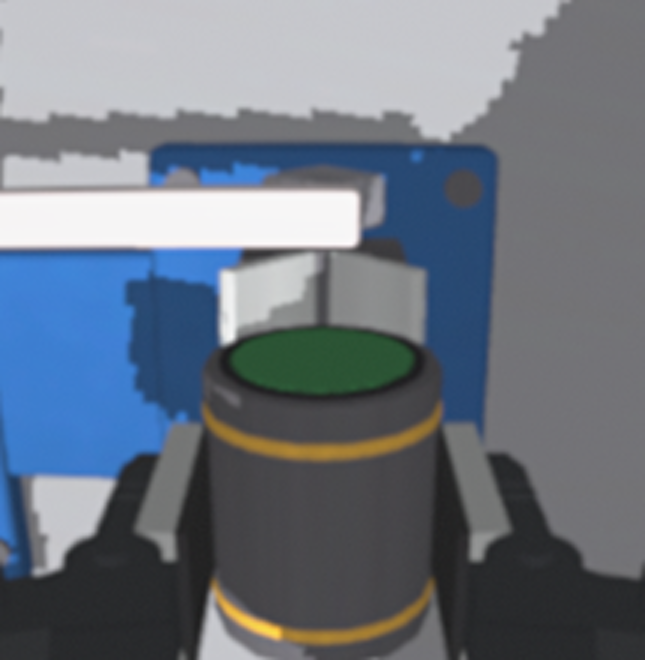

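View pics/c15.png

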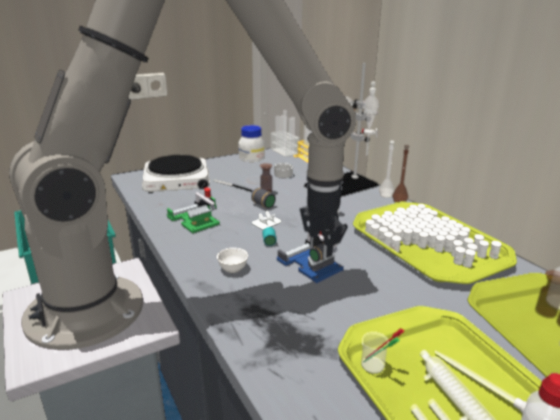

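The readings disagree. Side-view edge tracking gives about 6.4 mm now, while force against spring data gives about 4.5 mm. I'll cross-check with the wrist camera, comparing the nest corners to the base plate.

```bash
python3 - <<'E'
from h import *
ims=[]
for n in ['w12','w14','w15']:
    f=dict(np.load('pics/%s.npz'%n)); print(n,f['tp'])
    save(n+'q',f['pixels'],(212,150,337,225),6.4); 
    g=cv2.GaussianBlur(f['pixels'].astype(np.float32).mean(2),(0,0),.6)
    rgb=cv2.GaussianBlur(f['pixels'].astype(np.float32),(0,0),.6)
    def edgeprof(v,s): 
        d=np.gradient(v); k=np.argmax(d*s); 
        if 0<k<len(d)-1:
            a,b,c=(d*s)[k-1:k+2]; return k+(a-c)/(2*(a-2*b+c))
        return k
    # base top edge row at cols 290-325 (blue rises): use blue-red
    br=rgb[:,:,2]-rgb[:,:,0]
    print(' baseTop',np.round([145+edgeprof(br[145:170,c],1) for c in (250,260,300,315,325)],2),
      ' baseR',np.round([325+edgeprof(br[r_,325:345],-1) for r_ in (175,190,205,215)],2))
    print(' nestL',np.round([230+edgeprof(g[r_,230:250],1) for r_ in (202,206,210)],2),' nestR(blue onset)',np.round([300+edgeprof(br[r_,300:325],1) for r_ in (202,206,210,214)],2),
      ' nestTopR row',np.round([185+edgeprof(br[185:206,c],-1) for c in (306,308,310)],2))
E
for n in w12q w14q w15q; do :; done; python3 -c "
import cv2,numpy as np
a=[cv2.imread('pics/%s.png'%n) for n in ['w12q','w15q']]
cv2.imwrite('pics/wcmp.png',cv2.resize(np.vstack(a),(500,600)))"
```

```text
w12 [ 0.51348021 -0.11484808  0.02250621]
 baseTop [162.37 155.98 156.25 156.22 157.1 ]  baseR [327.75 327.   326.03 325.  ]
 nestL [241.33 240.79 240.8 ]  nestR(blue onset) [306.7  306.43 306.33 306.03]  nestTopR row [196.54 197.38 185.  ]
w14 [ 0.51238284 -0.11307275  0.00776649]
 baseTop [164.63 157.93 158.06 158.26 158.22]  baseR [335.21 334.54 333.82 333.16]
 nestL [242.88 242.56 242.88]  nestR(blue onset) [311.79 311.81 311.75 311.72]  nestTopR row [197.84 198.27 198.85]
w15 [ 0.51238692 -0.11310431  0.00922114]
 baseTop [164.27 157.72 157.68 158.08 158.1 ]  baseR [334.77 334.   333.22 332.74]
 nestL [242.89 242.59 242.87]  nestR(blue onset) [311.86 311.85 311.79 311.7 ]  nestTopR row [197.85 198.24 198.82]
```

View pics/wcmp.png

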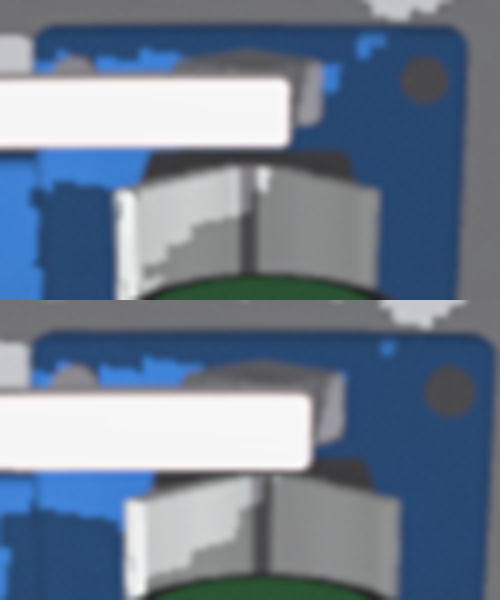

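```bash
python3 - <<'E'
from h import *
from scipy.optimize import least_squares
D={'w12':dict(bT=[156.0,156.25,156.22],bR=[327.75,327.0,326.03],L=[241.33,240.79,240.8],Rr=[306.7,306.43,306.33]),
'w14':dict(bT=[157.93,158.06,158.26],bR=[335.21,334.54,333.82],L=[242.88,242.56,242.88],Rr=[311.79,311.81,311.75]),
'w15':dict(bT=[157.72,157.68,158.08],bR=[334.77,334.,333.22],L=[242.89,242.59,242.87],Rr=[311.86,311.85,311.79])}
F={n:dict(np.load('pics/%s.npz'%n)) for n in D}
def line(n,p,A,B,ax,vals):
    f=F[n];t=np.linspace(0,1,25);Q=np.array([proj(f,fx(p[:2],p[2],np.array(A)+(np.array(B)-A)*u),f['tp'],f['to']) for u in t])
    o=np.argsort(Q[:,ax]);return np.interp(vals,Q[o,ax],Q[o,1-ax])
def res(n,p,d,hw):
    m=D[n];z=.049-d
    return np.r_[line(n,p,(.045,.03,.012),(.045,-.03,.012),0,(260,300,315))-m['bT'],
     line(n,p,(.045,-.033,.012),(-.04,-.033,.012),1,(175,190,205))-m['bR'],
     line(n,p,(.03,hw,z),(-.03,hw,z),1,(202,206,210))-m['L'],line(n,p,(.03,-hw,z),(-.03,-hw,z),1,(202,206,210))-m['Rr']]
for mode in ('common','indep'):
  # unknown: hw common, yaw common, pose common or per image, sink for w14,w15 (w12=0)
  def un(q):
    if mode=='common': return {n:q[:3] for n in D},{'w12':0,'w14':q[3],'w15':q[4]},q[5]
    return {n:np.r_[q[2*i:2*i+2],q[6]] for i,n in enumerate(D)},{'w12':0,'w14':q[7],'w15':q[8]},q[9]
  def g(q):
    P,S,h=un(q);return np.concatenate([res(n,P[n],S[n],h) for n in D])
  q0=[.5158,-.1132,.174,.006,.005,.0165] if mode=='common' else [.5158,-.1132]*3+[.174,.006,.005,.0165]
  s=least_squares(g,q0,x_scale=[1e-3]*len(q0));print(mode,s.x.round(4),'rms',np.sqrt(np.mean(s.fun**2)).round(2));print(s.fun.reshape(3,4,3).mean(2).round(2).tolist())
E
```

```text
common [ 0.5162 -0.1127  0.1707  0.0069  0.0054  0.0162] rms 0.66
[[-0.1, 1.06, -0.67, -0.68], [0.1, 1.11, -0.29, -0.29], [-0.01, 1.11, -0.38, -0.38]]
indep [ 0.5161 -0.1128  0.5162 -0.1127  0.5161 -0.1127  0.1701  0.0069  0.0054
  0.0162] rms 0.65
[[-0.0, 1.21, -0.48, -0.49], [-0.0, 1.01, -0.42, -0.41], [-0.0, 1.07, -0.44, -0.43]]
```

The wrist-camera fit gives a 5.4 mm sink now and 6.9 mm at the deepest. The three estimates (6.4, 5.4 and about 4.5 mm) bracket the middle, and the barrel and nest moved together in the last step, so it's seated. Handing in.

```bash
python3 st.py; python3 -c "
from bench import r
print(r.hand_in())"
```

```text
18.45 [ 0.5124 -0.1131  0.0092] 0.034 F [-4.   -1.13  2.66] fix xy mm [-3.33  0.73] M [ 0.093 -0.566 -0.271]
the job is handed in; nothing more can be done
None
```

I carried out the job in the order asked and handed it in at 18.45 s, with the barrel still gripped and pressed down. The main uncertainty is how far the nest has sunk.

- **Wiper:** I pulled the knob 84.05 mm until it stopped against the near end, at about 11 N. I then pushed it home, back within 0.1 mm, with about 10 N against the far stop. My first pinch closed above the knob, because the fingertips sit well above the reported TCP. I went lower and it gripped.
- **Barrel:** I took the small grey barrel from the white saddle and laid it along the groove. I had overshot 1.7 mm sideways on the way down and corrected it before contact. In the last wrist picture it is within about 0.5 mm of the V line. By measurement, each end has about 7–8 mm of nest beyond it.
- **Nest depth:** my checks disagree on the final sink. The wrist-camera fit says 5.4 mm, the side-view edge about 6.4 mm, and force against the spring data about 4.5 mm. The deepest point on the way was 6–8 mm by all three, well short of the 12 mm stop.
- **Both flanks:** I saw no lift-off, the nest moved together with the barrel, and the sideways force was about 1 N. I could not see the contact lines themselves.
- **Bottles:** both still stand, within about 3 pixels of where they first showed in the side view.

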